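# Wedge a back plate tight against the fence and hold it for drilling

## Robot

A 7-joint arm with a two-finger parallel gripper is mounted at the origin on the work surface. World frame = base frame: x ahead of the robot, y to its left, z up, the work surface at z = 0. Lengths are in m, angles in rad, forces in N, time in s.
With the tool pointing down it reaches from about 0.425 to 0.875 m from the base axis. Payload 4.7 kg.
Tool frame: the origin (TCP) lies midway between the tips of the shut fingers; the grasp point (between the pads) lies 19 mm behind it (bot.tcp_to_grasp is the distance from the TCP to the grasp point, in m); z points along the fingers, y is the direction in which the jaws open and shut (so a half turn about z gives the same grasp; the last joint's range is limited). The gripper opens to 85 mm and grips with 20 to 120 N. Pads are 22 mm wide; open, the fingers measure 114 mm over their backs; the gripper's body (76 mm by 85 mm) begins 54 mm behind the grasp point. The pads swing forward as they close: fully open they stand 13 mm farther back than shut.
Start: joints at [1.322, 0.321, -0.07, 1.45, 0.023, 1.371, -0.057], TCP at [0.169, -0.628, 0.231] pointing down, gripper open.
Joint ranges: [-2.86, 2.86], [-0.3, 2.09], [-1.38, 1.24], [0.06, 2.45], [-1.56, 4.7], [0.09, 2.05], [-2.69, 2.69]. Speed limits (rad/s): [2.57, 2.57, 3.14, 3.14, 3.14, 3.14, 3.14].

## Interface

Orientations are given as a unit quaternion [x, y, z, w].
In Python, from cell import bot, eyes gives the robot as it stands.
- The arm moves only by the shell command python3 -m crank 'ROWS'. ROWS is JSON, a list that holds one entry, the list of rows, each a list of 7 numbers: the closure in counts, from 0 (fully open) to 255 (shut), then the shift along the world's x, y, z in m, then the turn, a rotation vector about the world's x, y, z in rad. In form: [[[hand, tx, ty, tz, ax, ay, az], ...]]. A call has 1 to 20 rows; each row is the pose to reach, as a shift and turn from the pose commanded when the call began; what a row does not reach only later rows make up. A row lasts 1/12 s, in which the tool goes at most 41.7 mm and 7.16 degrees, less where a joint would pass 70% of its speed; a pose out of reach is approached as far as the arm can. A call with a gripper value outside its range is refused whole. The fingers move at their own pace and stop on an object; the grip force is fixed at half the most. Time passes only in rows, so rows that repeat a pose let the fingers close. It gives the time, the measured TCP pose, the force and the opening at its end, in the units of the state.
- bot.get_obs(): the state, without advancing time (a new reading comes with each control period).
- eyes.read_camera(name): name is "side" or "top" or "wrist"; returns the picture (400x640x3 uint8, red, green, blue); there is no depth.
- eyes.get_calibration(name): a dict with "fov_y" (degrees; the focal length in pixels is half the picture's height over the tangent of half this angle, whatever the lens; pixels are square), "cx", "cy" (the principal point, pixels), "rvec" (rotation vector, rad) and "tvec" (3), from world to camera coordinates, as OpenCV has them. Camera axes: x right, y down, z forward; pixel columns grow to the right and rows downward; lengths in m; the calibration is good to about 2 mm. A picture is of the moment at which its call begins: read the wrist's pose just before it. get_calibration takes no time and is no camera call; for the wrist camera it gives the pose at the moment of the call.
- bot.finish_job(): hands the job in, once; it reports no verdict.
The state is a dict: "clock": time; "joint_pos": joint angles; "joint_vel": joint speeds; "joint_efforts": joint torques, N m; "tool_pos": TCP position; "eef_rot": TCP orientation; "force": force on the tool from outside, world axes, zero at the start; "wrist_torque": the same for the moment, N m; "finger_gap": opening from 0.0 (shut) to 1.0 (fully open).
Only numpy, scipy, OpenCV 4.12 (cv2) and the standard library are available. Lean on these libraries where they do the work, as an engineer would, in place of code of your own. Each camera call takes 0.05 s, during which the arm holds its last target.

## Task

The oak back plate on the bench's holding board is to be drilled and must not move: plug the wooden cleat (red grip) fully home in the free square dog hole next to the plate (the middle one of a row of three; the plate hides most of the first), with its sloping face towards the plate. Then lay the wedge (blue grip) flat on the holding board and slide it, thin end first, into the gap between plate and cleat from the end where the gap is wide enough, and push it in until it is tight and the plate is pressed flush against the back fence. Finish while still holding the wedge pushed in, touching neither plate nor cleat, and leave the jar, the coat hook and the screwdriver where they are.

Things in the scene. Friction and masses are not known exactly. Their poses are not given: they have to be found in the camera images.
- jig: Plywood holding board fixed on the bench, 260 x 360 x 28 mm (x, y, z). Origin: centre of its underside; x points to its back fence, z up. Three square through holes, 30 x 30 mm, in a row at y = 0: x = -3 (mostly under the plate), -43.2 (middle) and -83 mm. A dark end stop 22 mm high stands on it at x 40 to 90, y -105 to -80 mm.
- fence: Dark hardwood back fence fixed along the far edge of the holding board, 30 x 360 x 30 mm, parallel to the board's y axis. Origin: centre of its underside, at x = 115, z = 28 mm of the jig; its face towards the plate is at x = 100 mm of the jig.
- hole1 (a point): Centre of the mouth of the middle dog hole (hole 1), at the top surface of the holding board; 30 x 30 mm, sides parallel to the jig's axes.
- board: Loose oak back plate, 110 x 140 x 18 mm (x, y, z), corners rounded 18 mm, about 0.2 kg, lying on the holding board 4 to 9 mm short of the fence, slightly skew. Origin: centre of its underside, +x to the fence. Flush, it is at x = 45 mm of the jig, its near edge at x = -10 mm. It may slide along the fence as far as the end stop.
- cleat: Loose dark wooden cleat standing on its square shank, 90 g. Origin: centre of the shank's foot. Shank 28 x 28 x 22 mm, lowest 6 mm only 24 x 24. Head above it: z 22 to 46, 60 mm along y, flat back at x = -16 mm, sloping face to +x at x = 14 - 0.14 y mm. Home, the head rests on the board: origin 6 mm above the bench, axes parallel to the jig's; gap to the plate is wider at +y.
- wedge: Loose dark wooden wedge lying flat, 90 g, 160 mm long, 22 mm high. Origin: underside, below the middle of its grip. Straight face at x = 14 mm, sloping face at x = 14 - t with thickness t = 8 + 0.14 (y + 145) mm; thin end y = -145, thick end y = 15. It goes in towards -y of the jig, axes parallel to the jig's, and moves 1.4 mm to the fence per 10 mm along the cleat.
- jar: Bystander: closed glass jar with a steel cap, 60 mm across, 75 mm high. Origin: centre of its underside.
- coathook: Bystander: dark iron coat hook lying on its 35 x 75 mm foot plate, about 55 mm high. Origin: centre of its underside.
- screwdriver: Bystander: red screwdriver lying beyond the holding board. Origin: under its middle.
- wedge_tip (a point): Middle of the lower edge of the wedge's thin end (wedge frame x = 10, y = -145, z = 0 mm).
- cleat_face (a point): Middle of the cleat's sloping face at its lower edge (cleat frame x = 14, y = 0, z = 22 mm).
- cleat_grip (a point): Centre of the red grip block on top of the cleat (cleat frame -4, 0, 63 mm): 18 mm (x) by 30 mm (y), from z = 46 to 80 mm of the cleat.
- wedge_grip (a point): Centre of the wedge's blue grip block (wedge frame 0, 0, 40 mm): 20 mm (x) by 30 mm (y), from z = 22 to 58 mm of the wedge. Wedge tight and plate flush: this point is at about x = -24, y = 65, z = 68 mm of the jig; slack in the hole and give of the parts leave y between about 45 and 70 mm. A steady push of 15 N makes it tight.
Mind the look-alikes: they are no part of the job. Leave any purple or white look-alike of the cleat alone.

How it is judged:
On the way, in this order (a step that is already met when the one before it is completed fails the run):
1. the cleat is fully home in the middle hole, sloping face towards the plate (horizontal distance between cleat and hole1 below 0.003 m and z of cleat in the frame of jig below 0.009 m and x of cleat_face in the frame of jig above -0.034 m and angle between the z axis of cleat and the z axis of jig, either way round below 0.06 rad and angle between the x axis of cleat and the x axis of jig, either way round below 0.09 rad), for 0.2 s.
2. the wedge lies flat on the holding board with its thin end in the wide end of the gap (y of wedge_tip in the frame of jig between -0.045 and 0.03 m and x of wedge_tip in the frame of jig between -0.034 and -0.008 m and z of each of wedge, wedge_tip in the frame of jig below 0.034 m), for 0.1 s.
At the end, for the whole second after the job is handed in: Cleat home in middle hole (3 mm), slope to plate; plate flat, flush on fence (1.5 mm, 0.02 rad), pressed over 3 N; wedge flat, origin 30-85 mm along jig +y, over 3 N on plate and cleat; fingers over 2 N on wedge, robot touching neither plate nor cleat; all at rest (all of step 1 and x of board in the frame of jig above 0.0435 m and angle between the x axis of board and the x axis of jig, either way round below 0.02 rad and z of board in the frame of jig below 0.031 m and angle between the z axis of board and the z axis of jig, either way round below 0.03 rad and contact force between board and fence above 3 N and contact force between wedge and board above 3 N and contact force between wedge and cleat above 3 N and y of wedge in the frame of jig between 0.03 and 0.085 m and z of wedge in the frame of jig below 0.032 m and angle between the z axis of wedge and the z axis of jig, either way round below 0.06 rad and contact force between the fingers and wedge above 2 N and contact force between each of the arm, the fingers and board below 0.5 N and contact force between each of the arm, the fingers and cleat below 0.5 N and linear speed of each of wedge, board below 0.02 m/s); the arm keeps its last pose, push and grip.
It fails at once if jar, coat hook or screwdriver moved by more than 25 mm (distance of any of jar, coathook, screwdriver from where it was at the start of the episode above 0.025 m).
It also fails if it takes over 72 s, if anything falls off the work surface, if the arm or the gripper's body presses on something with over 40 N, if the wrist force passes 120 N, or if a joint passes its speed limit or range.

## Working session

There is one attempt and no reset: what is moved stays moved. The work goes in short steps, Python scripts to look and compute and a shell command to move; the robot and the scene stay as the last step left them, time stands still between calls to the robot, and variables do not carry over. Pictures are saved under pics/ and viewed, and the job is handed in when it is done.

```bash
ls; mkdir -p pics; python3 - <<'E'
from cell import bot, eyes
import cv2, numpy as np
o=bot.get_obs()
print({k:np.round(v,3).tolist() for k,v in o.items()})
print(bot.tcp_to_grasp)
for n in ["side","top","wrist"]:
    c=eyes.get_calibration(n); print(n,c)
    im=eyes.read_camera(n); cv2.imwrite(f"pics/{n}0.png",im[:,:,::-1])
E
```

```text
pics
{'clock': 0.0, 'joint_pos': [1.322, 0.322, -0.07, 1.452, 0.023, 1.371, -0.057], 'joint_vel': [-0.001, 0.0, 0.001, -0.001, 0.002, 0.001, -0.002], 'joint_efforts': [-0.0, -49.358, -0.382, -31.433, 0.013, 0.011, -0.0], 'tool_pos': [0.169, -0.627, 0.23], 'eef_rot': [0.991, 0.131, -0.0, -0.001], 'force': [-0.57, 0.737, -0.132], 'wrist_torque': [-0.02, 0.029, 0.016], 'finger_gap': 0.998}
0.0187
side {'fov_y': 54.54713597079751, 'cx': 323.2546277814736, 'cy': 197.13853883022378, 'rvec': array([ 0.10418271, -2.90258575,  1.0995105 ]), 'tvec': array([0.55404156, 0.06049335, 1.12485618])}
top {'fov_y': 56.27072164249289, 'cx': 322.1181870205641, 'cy': 196.80919703546303, 'rvec': array([ 2.15594483, -2.20339247,  0.07961644]), 'tvec': array([0.06758314, 0.558238  , 1.15553874])}
wrist {'fov_y': 67.59365613104058, 'cx': 317.3249626454493, 'cy': 197.99603763048907, 'rvec': array([-2.31446991,  1.7750471 ,  0.24437792]), 'tvec': array([-0.65168784, -0.03514532,  0.37843298])}
```

View pics/side0.png

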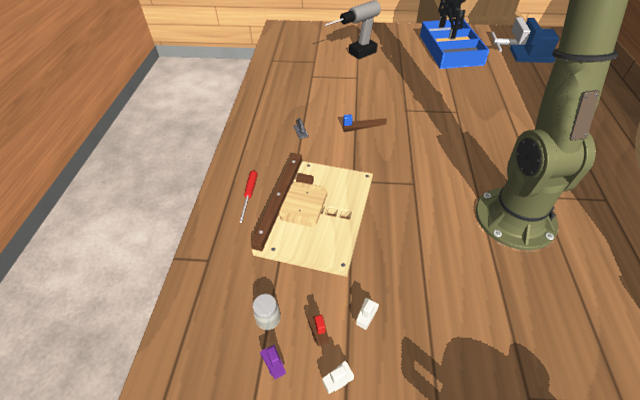

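View pics/top0.png

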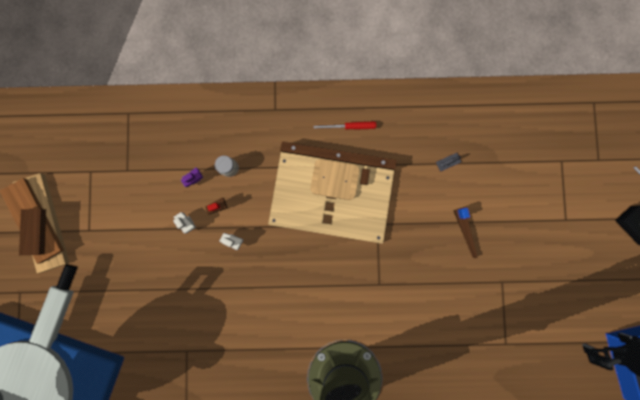

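View pics/wrist0.png

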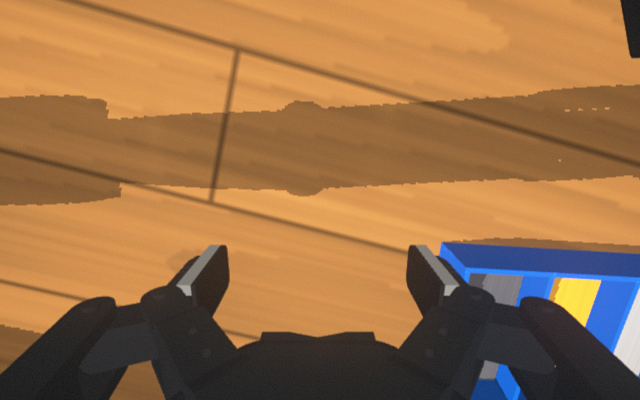

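The side and top views show the jig at about (333,195) in the top view, the cleat's red grip at (217,205) and the wedge's blue grip at (464,214). Purple and white look-alikes are near the cleat.

```bash
cat > h.py <<'E'
import numpy as np, cv2
from cell import bot, eyes
from scipy.spatial.transform import Rotation as R
def K(c,h=400):
    f=h/2/np.tan(np.radians(c["fov_y"])/2); return f
def ray(c,p):
    f=K(c); r=R.from_rotvec(c["rvec"]).as_matrix(); o=-r.T@c["tvec"]
    d=r.T@np.array([(p[0]-c["cx"])/f,(p[1]-c["cy"])/f,1]); return o,d
def plane(c,p,z):
    o,d=ray(c,p); return o+d*(z-o[2])/d[2]
def two(c1,p1,c2,p2):
    o1,d1=ray(c1,p1);o2,d2=ray(c2,p2)
    s=np.linalg.lstsq(np.c_[d1,-d2],o2-o1,rcond=None)[0]
    a=o1+s[0]*d1;b=o2+s[1]*d2
    return (a+b)/2,np.linalg.norm(a-b)
def proj(c,P):
    f=K(c); q=R.from_rotvec(c["rvec"]).as_matrix()@np.asarray(P)+c["tvec"]; return [f*q[0]/q[2]+c["cx"],f*q[1]/q[2]+c["cy"]]
def mask(im,col):
    h=cv2.cvtColor(im,cv2.COLOR_RGB2HSV).astype(int); H,S,V=h[...,0],h[...,1],h[...,2]
    if col=="red": m=((H<6)|(H>174))&(S>170)&(V>60)
    if col=="blue": m=(H>100)&(H<125)&(S>150)&(V>60)
    return m.astype(np.uint8)
def blobs(m,n=20):
    k,l,s,c=cv2.connectedComponentsWithStats(m)
    return [(np.round(c[i],1).tolist(),s[i].tolist()) for i in range(1,k) if s[i,4]>=n]
E
python3 - <<'E'
from h import *
for n in ["top","side"]:
    im=cv2.imread(f"pics/{n}0.png")[:,:,::-1].copy()
    for c in["red","blue"]: print(n,c,blobs(mask(im,c)))
    b=cv2.resize(im[130:260,160:490] if n=="top" else im[100:400,230:400],None,fx=2.4 if n=="top" else 2,fy=2.4 if n=="top" else 2,interpolation=cv2.INTER_CUBIC)
    cv2.imwrite(f"pics/{n}0z.png",b[:,:,::-1])
E
```

```text
top red [([360.7, 125.0], [345, 121, 32, 8, 212]), ([213.0, 206.6], [207, 203, 13, 8, 79])]
top blue [([463.5, 212.9], [459, 208, 10, 10, 78]), ([11.8, 333.1], [0, 321, 31, 24, 463]), ([632.6, 331.1], [620, 327, 20, 11, 97]), ([614.2, 340.5], [607, 332, 18, 16, 181]), ([86.0, 371.6], [52, 341, 63, 59, 1987]), ([627.9, 382.4], [615, 364, 25, 36, 583])]
side red [([250.4, 183.5], [244, 171, 13, 27, 199]), ([319.6, 324.2], [314, 315, 12, 20, 165])]
side blue [([536.2, 44.7], [510, 18, 48, 44, 1182]), ([453.6, 46.3], [420, 20, 69, 48, 1895]), ([447.3, 23.3], [444, 20, 7, 7, 41]), ([347.4, 119.9], [344, 115, 8, 11, 81])]
```

View pics/top0z.png

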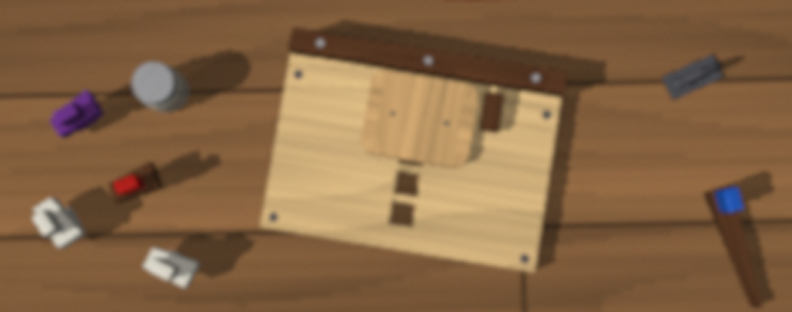

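View pics/side0z.png

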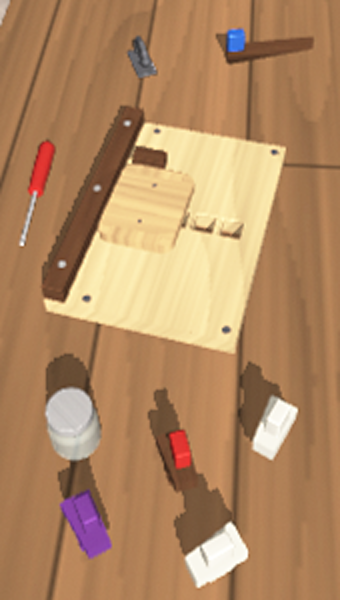

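```bash
python3 - <<'E'
from h import *
t=eyes.get_calibration("top");s=eyes.get_calibration("side")
print("cleat",two(t,(213,206.6),s,(319.6,324.2)))
print("wedge",two(t,(463.5,212.9),s,(347.4,119.9)))
Z=lambda p:(160+p[0]/2.4,130+p[1]/2.4)
S=lambda p:(230+p[0]/2,100+p[1]/2)
for nm,a,b,z in [("near-left corner",(260,227),(236,352),.028),("near-right",(536,271),(285,149),.028),("hole1",(406,183),(203,222),.028),("hole2",(401,214),(231,229),.028)]:
    print(nm,plane(t,Z(a),z),plane(s,S(b),z),two(t,Z(a),s,S(b)))
print("jar cap",plane(t,Z((158,83)),.075),"w1",plane(t,Z((57,222)),.06),"w2",plane(t,Z((170,265)),.06),"purp",plane(t,Z((77,113)),.06))
print("wedge thin", plane(t,Z((763,303)),.022))
E
```

```text
cleat (array([0.53375389, 0.38625337, 0.06585222]), np.float64(0.00013711275863204878))
wedge (array([ 0.49851608, -0.37973512,  0.03878883]), np.float64(0.0007308350418662689))
near-left corner [0.47600354 0.22479931 0.028     ] [0.47498777 0.24023088 0.028     ] (array([0.47536839, 0.22796071, 0.00691235]), np.float64(0.0015437095548128158))
near-right [ 0.41164986 -0.13117047  0.028     ] [ 0.4107972  -0.12307547  0.028     ] (array([ 0.41054932, -0.13262727,  0.01848563]), np.float64(0.0012755088979863947))
hole1 [0.52902873 0.03401277 0.028     ] [0.52919669 0.0324703  0.028     ] (array([0.529021  , 0.03403992, 0.02990327]), np.float64(0.00018175691408837085))
hole2 [0.48888435 0.04143097 0.028     ] [0.48867    0.04265665 0.028     ] (array([0.48878844, 0.04142134, 0.02648158]), np.float64(0.00024496791541836076))
jar cap [0.65975179 0.3447405  0.075     ] w1 [0.48764675 0.47683225 0.06      ] w2 [0.43052781 0.33392254 0.06      ] purp [0.6259594  0.45224257 0.06      ]
wedge thin [ 0.36403244 -0.42380808  0.022     ]
```

```bash
python3 - <<'E'
from h import *
w=eyes.get_calibration("wrist");o=bot.get_obs()
r=R.from_rotvec(w["rvec"]).as_matrix(); c=-r.T@w["tvec"]
T=R.from_quat(o["eef_rot"]).as_matrix()
print("cam in tool",T.T@(c-o["tool_pos"]),"axis",T.T@r.T[:,2],"imgx",T.T@r.T[:,0]); print(T)
E
python3 -m crank '[[[0,0.17,0.1,0.05,0,0,0],[0,0.33,0.2,0.05,0,0,0],[0,0.33,0.2,0.05,0,0,0],[0,0.33,0.2,0.05,0,0,0],[0,0.33,0.2,0.05,0,0,0],[0,0.33,0.2,0.05,0,0,0],[0,0.33,0.2,0.05,0,0,0],[0,0.33,0.2,0.05,0,0,0],[0,0.33,0.2,0.05,0,0,0],[0,0.33,0.2,0.05,0,0,0],[0,0.33,0.2,0.05,0,0,0],[0,0.33,0.2,0.05,0,0,0]]]'
```

```text
cam in tool [ 0.06732506  0.0024782  -0.14276346] axis [-2.68402258e-01  1.41757751e-04  9.63306913e-01] imgx [-7.27884933e-04  9.99999674e-01 -3.49964960e-04]
[[ 9.65658240e-01  2.59815212e-01 -4.67260013e-04]
 [ 2.59815617e-01 -9.65657237e-01  1.39457150e-03]
 [-8.88821223e-05 -1.46808091e-03 -9.99998918e-01]]
clock: 1.15
tool_pos: [0.4995, -0.4269, 0.2808]
eef_rot: [0.991, 0.132, -0.0, -0.0]
force: [0.2, 0.7, 1.3]
finger_gap: 0.994
```

```bash
cat > snap.py <<'E'
import sys; from h import *; import pickle
n=sys.argv[1]; w=eyes.get_calibration("wrist"); im=eyes.read_camera("wrist")
pickle.dump((w,im),open(f"pics/{n}.pkl","wb")); cv2.imwrite(f"pics/{n}.png",im[:,:,::-1])
E
python3 snap.py w1
```

```text
(no output)
```

View pics/w1.png

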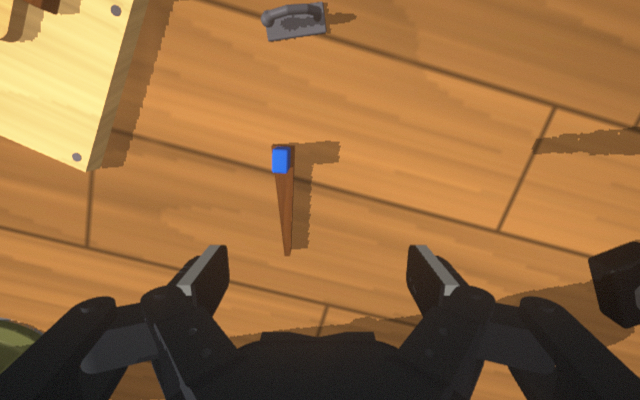

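The wrist view shows the wedge with its grip at (281,160), thick end up and thin end at (288,255). Now over to the cleat.

```bash
python3 -m crank '[[[0,0,0.4,0,0,0,0],[0,0,0.4,0,0,0,0],[0,0,0.4,0,0,0,0],[0,0,0.4,0,0,0,0],[0,0,0.4,0,0,0,0],[0,0,0.4,0,0,0,0],[0,0,0.4,0,0,0,0],[0,0,0.4,0,0,0,0],[0,0,0.4,0,0,0,0],[0,0,0.4,0,0,0,0],[0,0,0.4,0,0,0,0],[0,0,0.4,0,0,0,0]]]'; python3 snap.py w2
python3 -m crank '[[[0,0,0.4,0,0,0,0],[0,0,0.4,0,0,0,0],[0,0,0.4,0,0,0,0],[0,0,0.4,0,0,0,0],[0,0,0.4,0,0,0,0],[0,0,0.4,0,0,0,0],[0,0,0.4,0,0,0,0],[0,0,0.4,0,0,0,0],[0,0,0.4,0,0,0,0],[0,0,0.4,0,0,0,0],[0,0,0.4,0,0,0,0],[0,0,0.4,0,0,0,0]]]'; python3 snap.py w3
```

```text
clock: 2.2
tool_pos: [0.4983, -0.0284, 0.2815]
eef_rot: [0.991, 0.131, 0.0, 0.001]
force: [-0.8, -0.7, -0.3]
finger_gap: 1.002
clock: 3.25
tool_pos: [0.5, 0.3711, 0.28]
eef_rot: [0.991, 0.131, -0.001, 0.001]
force: [0.8, -0.7, -0.4]
finger_gap: 0.997
```

View pics/w2.png

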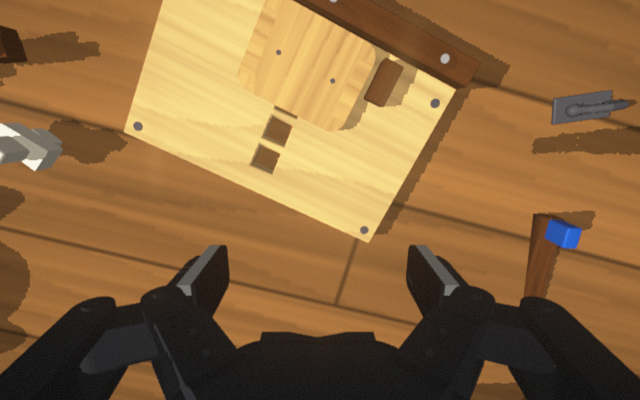

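View pics/w3.png

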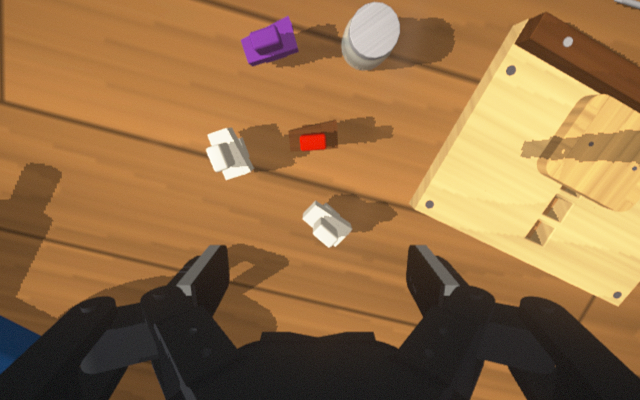

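w2 shows the holding board with the holes at (277,130) and (265,158), and w3 shows the red cleat grip at (313,142). I'll zoom in on both.

```bash
python3 - <<'E'
import pickle
from h import *
w,im=pickle.load(open("pics/w3.pkl","rb"))
cv2.imwrite("pics/w3z.png",cv2.resize(im[110:175,270:360],None,fx=8,fy=8,interpolation=cv2.INTER_CUBIC)[:,:,::-1])
m=mask(im,"red");print(blobs(m))
w,im=pickle.load(open("pics/w2.pkl","rb"))
cv2.imwrite("pics/w2z.png",cv2.resize(im[0:180,230:430],None,fx=3.2,fy=3.2,interpolation=cv2.INTER_CUBIC)[:,:,::-1])
E
```

```text
[([312.5, 141.5], [300, 133, 26, 18, 410])]
```

View pics/w3z.png

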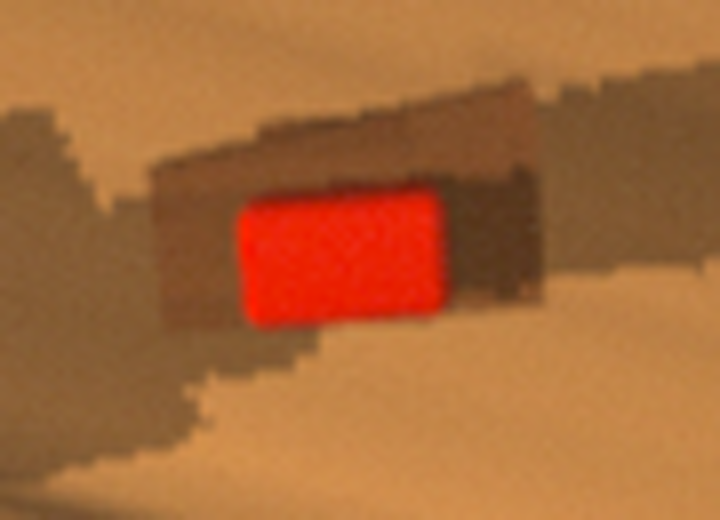

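View pics/w2z.png

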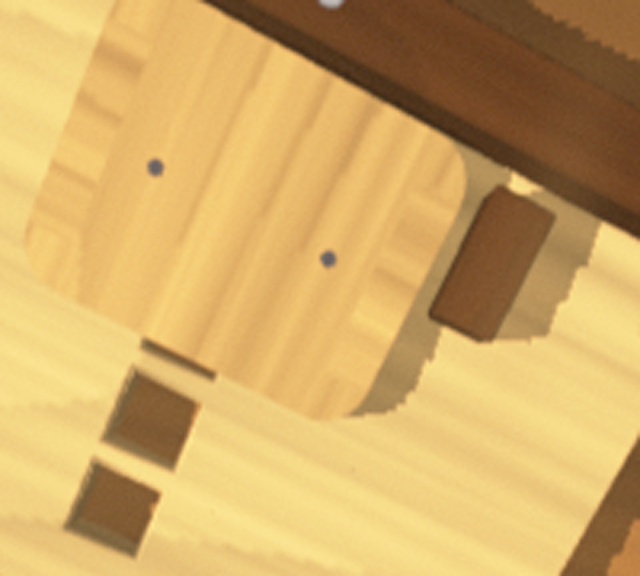

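```bash
python3 - <<'E'
import pickle
from h import *
w,im=pickle.load(open("pics/w2.pkl","rb"))
Z=lambda p:(230+p[0]/3.2,p[1]/3.2)
for nm,q in [("h1",[(133,367),(201,407),(174,470),(101,440)]),("h2",[(96,458),(161,493),(135,557),(63,528)])]:
    P=np.array([plane(w,Z(p),.028) for p in q]); print(nm,P.mean(0), np.round(P,4).tolist(), np.linalg.norm(P-np.roll(P,1,0),axis=1))
# board outline: bright yellow mask
h=cv2.cvtColor(im,cv2.COLOR_RGB2HSV)
m=((h[...,0]>18)&(h[...,2]>150)).astype(np.uint8); 
for p in [(150,100),(250,180),(330,210),(410,150),(440,110)]: print(p,h[p[1],p[0]])
L=plane(w,(125,131),.028);Rr=plane(w,(369,242),.028);print("corners",L,Rr,np.linalg.norm(L-Rr),"yaw",np.arctan2(-(L-Rr)[0],(L-Rr)[1]))
w,im=pickle.load(open("pics/w3.pkl","rb"))
m=mask(im,"red"); c=max(cv2.findContours(m,0,1)[0],key=cv2.contourArea)
P=np.array([plane(w,p[0],.080)[:2] for p in c])
r=cv2.minAreaRect((P*1000).astype(np.float32));print("cleat grip top",r)
Zc=lambda p:(270+p[0]/8,110+p[1]/8)
for p in [(150,165),(528,80),(540,300),(165,330)]: print(plane(w,Zc(p),.046))
E
```

```text
h1 [0.5303155  0.03043386 0.028     ] [[0.549, 0.0426, 0.028], [0.5409, 0.0127, 0.028], [0.5136, 0.0174, 0.028], [0.5177, 0.0489, 0.028]] [0.03195533 0.03097576 0.02774573 0.03175275]
h2 [0.49136206 0.037852   0.028     ] [[0.5101, 0.0494, 0.028], [0.503, 0.0205, 0.028], [0.474, 0.0249, 0.028], [0.4783, 0.0566, 0.028]] [0.0326216  0.02976496 0.02933931 0.03198921]
(150, 100) [ 21 119 243]
(250, 180) [ 22 116 245]
(330, 210) [ 22 117 241]
(410, 150) [ 21 118 242]
(440, 110) [ 23 114 247]
corners [0.48003336 0.22131644 0.028     ] [ 0.41327209 -0.13113437  0.028     ] 0.35871806061751155 yaw -0.187202194282239
cleat grip top ((535.646728515625, 383.630615234375), (18.918230056762695, 28.442262649536133), 15.355555534362793)
[0.53797318 0.41489769 0.046     ]
[0.56516597 0.36215975 0.046     ]
[0.53365148 0.35121734 0.046     ]
[0.51399949 0.40673521 0.046     ]
```

```bash
python3 -m crank '[[[0,0.035,0.012,-0.03,0,0,0.078],[0,0.035,0.012,-0.07,0,0,0.078],[0,0.035,0.012,-0.11,0,0,0.078],[0,0.035,0.012,-0.13,0,0,0.078],[0,0.035,0.012,-0.13,0,0,0.078],[0,0.035,0.012,-0.13,0,0,0.078]]]'; python3 snap.py w4
```

```text
clock: 3.8
tool_pos: [0.5353, 0.3807, 0.1506]
eef_rot: [0.986, 0.167, -0.001, 0.001]
force: [-0.5, 0.0, 0.7]
finger_gap: 1.004
```

View pics/w4.png

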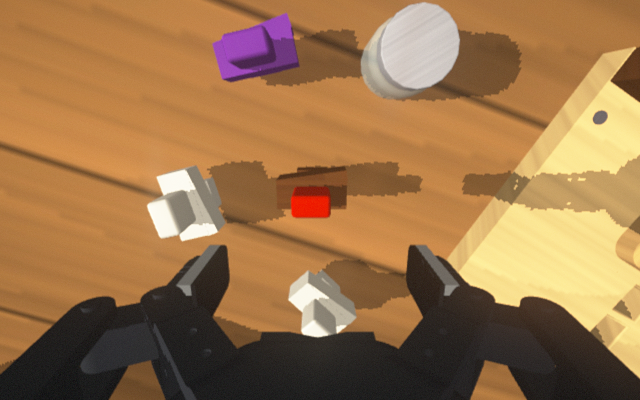

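```bash
python3 - <<'E'
import pickle
from h import *
w,im=pickle.load(open("pics/w4.pkl","rb"))
m=mask(im,"red"); print(blobs(m))
c=max(cv2.findContours(m,0,1)[0],key=cv2.contourArea)
r=cv2.minAreaRect(c);print(r)
P=np.array([plane(w,p[0],.080)[:2] for p in c])
print(cv2.minAreaRect((P*1000).astype(np.float32)))
o=bot.get_obs();print(o["tool_pos"],2*np.arctan2(o["eef_rot"][1],o["eef_rot"][0]),o["joint_pos"])
cv2.imwrite("pics/w4z.png",cv2.resize(im[155:230,260:370],None,fx=7,fy=7,interpolation=cv2.INTER_CUBIC)[:,:,::-1])
E
```

```text
[([310.4, 202.0], [291, 187, 40, 30, 1103])]
((310.5, 201.5), (29.0, 39.0), 90.0)
((538.9605102539062, 384.6261901855469), (22.479537963867188, 29.149250030517578), 19.182722091674805)
[0.53577322 0.38240956 0.15274731] 0.3373046278886165 [-0.06386837  0.50557798 -0.80952531  1.50685112  0.37523327  1.28867266
 -2.14893471]
```

View pics/w4z.png

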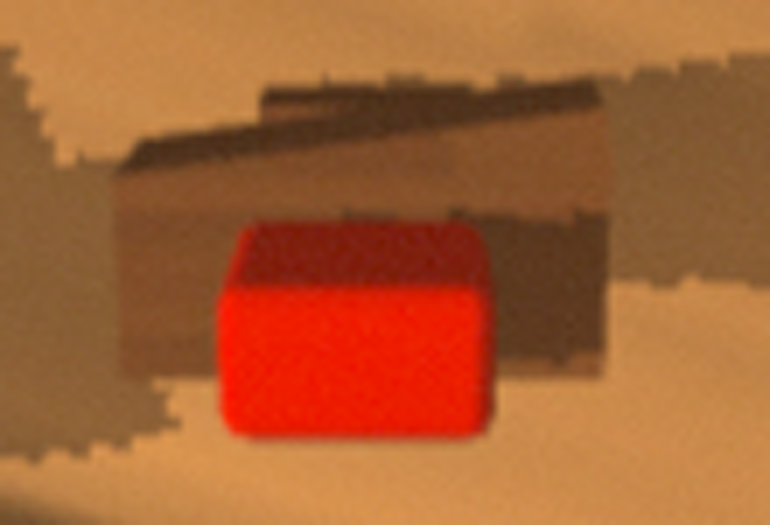

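```bash
python3 - <<'E'
import pickle
from h import *
w,im=pickle.load(open("pics/w4.pkl","rb"))
print(plane(w,(310.9,206.6),.080), proj(w,[.536,.3824,.08]))
for p in [(120,175),(607,108),(603,376),(123,376)]: print(plane(w,(260+p[0]/7,155+p[1]/7),.046))
E
```

```text
[0.53545758 0.38307234 0.08      ] [np.float64(311.9868839784196), np.float64(206.22754642708543)]
[0.53810936 0.41477182 0.046     ]
[0.56510866 0.36215615 0.046     ]
[0.53345909 0.35069083 0.046     ]
[0.51389651 0.40690897 0.046     ]
```

```bash
python3 -m crank '[[[0,0,0.001,-0.035,0,0,0],[0,0,0.001,-0.07,0,0,0],[0,0,0.001,-0.098,0,0,0],[0,0,0.001,-0.098,0,0,0],[0,0,0.001,-0.098,0,0,0],[255,0,0.001,-0.098,0,0,0],[255,0,0.001,-0.098,0,0,0],[255,0,0.001,-0.098,0,0,0],[255,0,0.001,-0.098,0,0,0],[255,0,0.001,-0.098,0,0,0],[255,0,0.001,-0.098,0,0,0],[255,0,0.001,-0.098,0,0,0],[255,0,0.001,-0.098,0,0,0]]]'; python3 -m crank '[[[255,0,0,0.04,0,0,0],[255,0,0,0.08,0,0,0],[255,0,0,0.11,0,0,0],[255,0,0,0.11,0,0,0]]]'; python3 snap.py w5
```

```text
clock: 4.93
tool_pos: [0.5346, 0.386, 0.055]
eef_rot: [0.986, 0.17, 0.001, -0.0]
force: [-0.6, -0.3, 6.7]
finger_gap: 0.335
clock: 5.27
tool_pos: [0.5362, 0.3884, 0.1709]
eef_rot: [0.985, 0.17, 0.005, -0.002]
force: [1.0, 0.2, -0.4]
finger_gap: 0.34
```

View pics/w5.png

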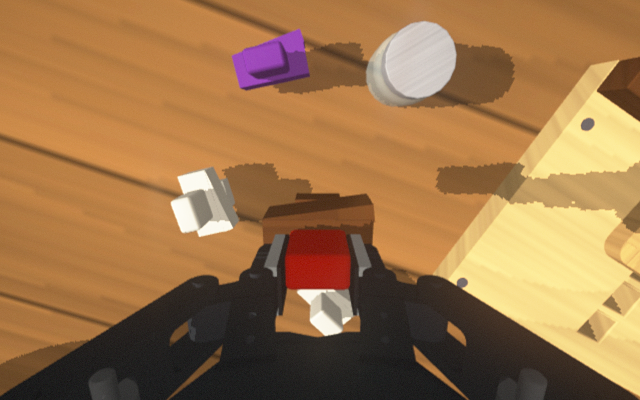

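```bash
python3 - <<'E'
from h import *
for i in range(3):
    o=bot.get_obs();print(o["clock"],o["tool_pos"],o["eef_rot"],o["force"],o["finger_gap"]); eyes.read_camera("top")
E
```

```text
5.3167 [0.53523414 0.38716023 0.16745564] [ 0.98549782  0.16965288  0.00314813 -0.00142928] [-0.08976249 -0.16722657 -2.11318001] 0.33730446733944475
5.3667 [0.53422197 0.38576219 0.16456531] [ 9.85510529e-01  1.69610595e-01  1.07841265e-03 -2.83669860e-04] [ 0.26287575  0.29192907 -2.02692357] 0.3372274569696973
5.4167 [0.53359439 0.3848215  0.16272262] [ 9.85519394e-01  1.69561864e-01 -3.04177171e-04  4.53631854e-04] [ 0.52401365  0.33052743 -1.75811543] 0.3373087456215857
```

```bash
python3 -m crank '[[[255,-0.063,-0.343,0,0,0,-0.528],[255,-0.063,-0.343,0,0,0,-0.528],[255,-0.063,-0.343,0,0,0,-0.528],[255,-0.063,-0.343,0,0,0,-0.528],[255,-0.063,-0.343,0,0,0,-0.528],[255,-0.063,-0.343,0,0,0,-0.528],[255,-0.063,-0.343,0,0,0,-0.528],[255,-0.063,-0.343,0,0,0,-0.528],[255,-0.063,-0.343,0,0,0,-0.528],[255,-0.063,-0.343,0,0,0,-0.528],[255,-0.063,-0.343,0,0,0,-0.528],[255,-0.063,-0.343,0,0,0,-0.528],[255,-0.063,-0.343,0,0,0,-0.528],[255,-0.063,-0.343,0,0,0,-0.528],[255,-0.063,-0.343,0,0,0,-0.528]]]'; python3 snap.py w6; python3 -c "
from h import *
o=bot.get_obs();print(o['tool_pos'],2*np.arctan2(o['eef_rot'][1],o['eef_rot'][0]),o['eef_rot'],o['joint_pos'])"
```

```text
clock: 6.72
tool_pos: [0.4708, 0.0436, 0.1631]
eef_rot: [0.996, -0.092, -0.0, -0.0]
force: [0.5, 0.2, 0.0]
finger_gap: 0.337
[0.47084791 0.04335497 0.16318467] -0.18519734844279165 [ 9.95715775e-01 -9.24663967e-02 -2.01740979e-04 -1.40767152e-04] [ 0.48599788  0.01713789 -0.63325833  1.94476337  0.01055446  1.18335848
 -1.90717509]
```

View pics/w6.png

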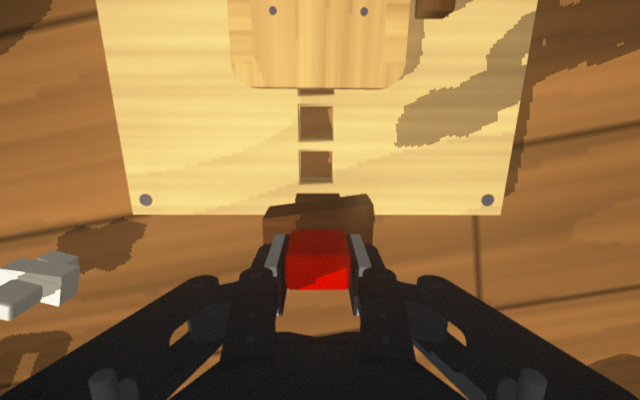

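```bash
python3 - <<'E'
import pickle
from h import *
w,im=pickle.load(open("pics/w6.pkl","rb"))
cv2.imwrite("pics/w6a.png",cv2.resize(im[80:190,280:360],None,fx=7,fy=5*1.4/1.4,interpolation=cv2.INTER_CUBIC)[:,:,::-1])
cv2.imwrite("pics/w6b.png",cv2.resize(im[185:300,255:385],None,fx=5,fy=5,interpolation=cv2.INTER_CUBIC)[:,:,::-1])
E
```

```text
(no output)
```

View pics/w6a.png

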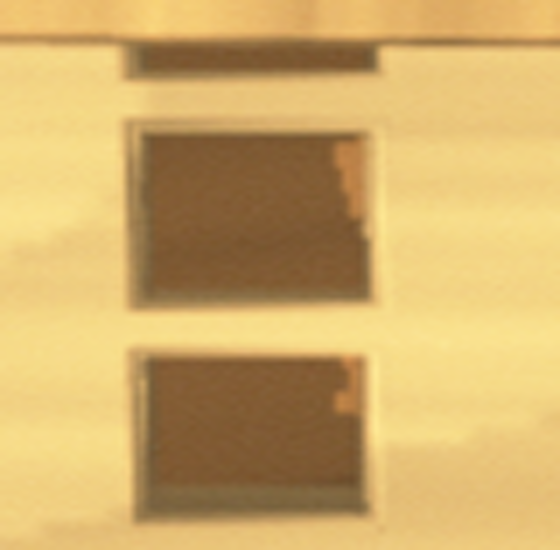

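View pics/w6b.png

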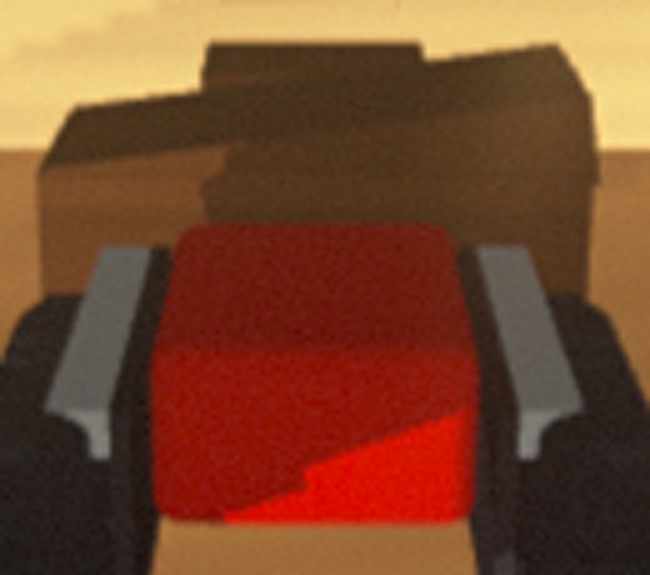

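```bash
python3 - <<'E'
import pickle
from h import *
w,im=pickle.load(open("pics/w6.pkl","rb"))
J=R.from_euler("z",-0.187).as_matrix()
A=lambda p:(280+(p[0]+.5)/7-.5,80+(p[1]+.5)/5-.5); B=lambda p:(255+(p[0]+.5)/5-.5,185+(p[1]+.5)/5-.5)
def show(nm,q,F,z):
    P=np.array([plane(w,F(p),z) for p in q]); print(nm,P.mean(0).round(4)); print((P@J*1000).round(1)[:,:2].tolist(),(P.mean(0)@J*1000).round(1))
show("h1",[(125,120),(375,118),(375,303),(130,308)],A,.028)
show("h2",[(130,350),(370,348),(370,517),(133,522)],A,.028)
show("jigNear",[(135,214),(503,214)],lambda p:p,.028)
show("plateNear",[(260,87.5),(380,87.5)],lambda p:p,.046)
show("screws",[(146,200),(488,200)],lambda p:p,.028)
show("grip",[(155,345),(473,345),(473,520),(158,520)],B,.188)
show("headtop slope",[(40,170),(597,97)],B,.154)
show("head sides",[(42,290),(588,290)],B,.154)
show("headlow slope",[(80,107),(557,45)],B,.130)
show("foot",[(208,43),(418,43)],B,.108)
print("tcp",bot.get_obs()["tool_pos"]@J*1000)
E
```

```text
h1 [0.5314 0.0314 0.028 ]
[[532.5, 145.6], [532.8, 113.9], [500.5, 113.4], [499.6, 145.5]] [516.3 129.6  28. ]
h2 [0.4918 0.0389 0.028 ]
[[491.9, 145.6], [492.3, 114.0], [460.4, 113.5], [459.4, 145.7]] [476.  129.7  28. ]
jigNear [0.4452 0.0442 0.028 ]
[[429.0, 306.5], [429.5, -54.2]] [429.2 126.2  28. ]
plateNear [0.5583 0.0224 0.046 ]
[[544.4, 174.9], [544.5, 76.7]] [544.4 125.8  46. ]
screws [0.4596 0.0435 0.028 ]
[[443.3, 293.5], [443.8, -37.3]] [443.5 128.1  28. ]
grip [0.4725 0.0406 0.188 ]
[[465.2, 141.6], [465.3, 114.1], [448.1, 113.6], [448.1, 141.8]] [456.7 127.8 188. ]
headtop slope [0.4888 0.0374 0.154 ]
[[469.1, 157.3], [477.4, 97.8]] [473.3 127.6 154. ]
head sides [0.471  0.0409 0.154 ]
[[455.2, 157.8], [455.2, 97.7]] [455.2 127.7 154. ]
headlow slope [0.4883 0.0373 0.13  ]
[[468.8, 156.6], [476.8, 98.3]] [472.8 127.5 130. ]
foot [0.4868 0.0381 0.108 ]
[[471.2, 142.3], [471.3, 113.6]] [471.3 128.  108. ]
tcp [454.57912185 130.13543219 163.18467108]
```

```bash
python3 -m crank '[[[255,0.030,-0.005,0,0,0,-0.002],[255,0.0563,-0.0089,0,0,0,-0.002],[255,0.0563,-0.0089,-0.03,0,0,-0.002],[255,0.0563,-0.0089,-0.06,0,0,-0.002],[255,0.0563,-0.0089,-0.072,0,0,-0.002],[255,0.0563,-0.0089,-0.072,0,0,-0.002],[255,0.0563,-0.0089,-0.072,0,0,-0.002],[255,0.0563,-0.0089,-0.072,0,0,-0.002],[255,0.0563,-0.0089,-0.072,0,0,-0.002],[255,0.0563,-0.0089,-0.072,0,0,-0.002]]]'; python3 snap.py w7;  python3 - <<'E'
import pickle
from h import *
w,im=pickle.load(open("pics/w7.pkl","rb"))
cv2.imwrite("pics/w7z.png",cv2.resize(im[130:300,240:400],None,fx=5,fy=3.5,interpolation=cv2.INTER_CUBIC)[:,:,::-1])
s=eyes.read_camera("side");cv2.imwrite("pics/s7z.png",cv2.resize(s[140:250,240:400],None,fx=5,fy=5,interpolation=cv2.INTER_CUBIC)[:,:,::-1])
print(bot.get_obs()["tool_pos"])
E
```

```text
clock: 7.6
tool_pos: [0.5282, 0.0334, 0.093]
eef_rot: [0.996, -0.094, 0.001, 0.0]
force: [0.3, -0.4, -0.7]
finger_gap: 0.334
[0.52780453 0.03334233 0.09244828]
```

View pics/w7z.png

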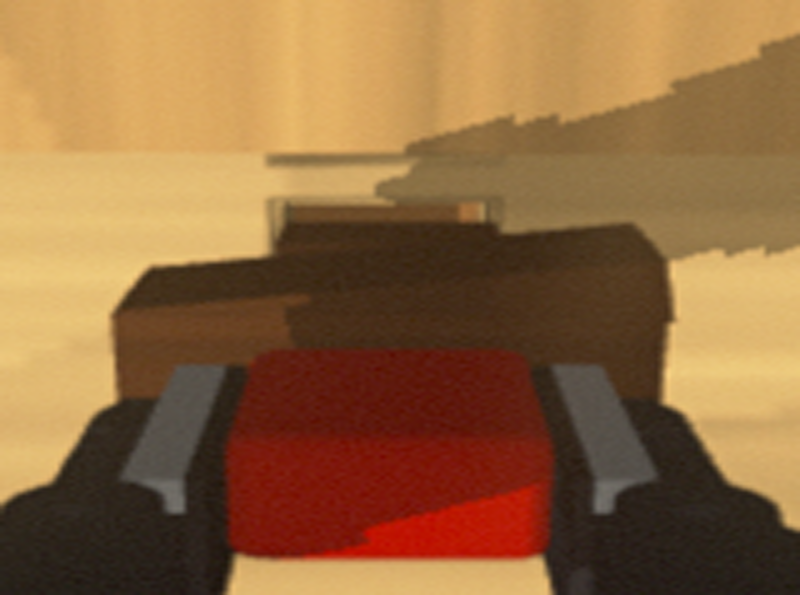

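View pics/s7z.png

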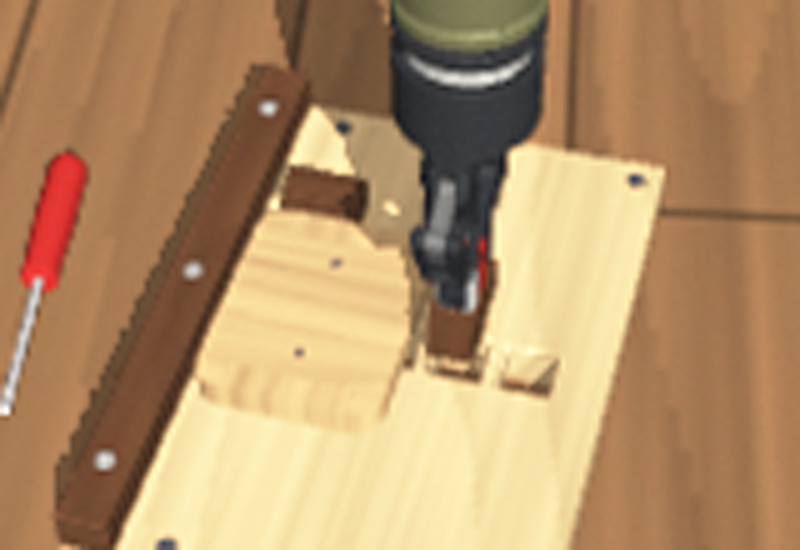

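```bash
python3 - <<'E'
import pickle
from h import *
w,im=pickle.load(open("pics/w7.pkl","rb"))
J=R.from_euler("z",-0.189).as_matrix()
B=lambda p:(240+(p[0]+.5)/5-.5,130+(p[1]+.5)/3.5-.5)
def show(nm,q,F,z):
    P=np.array([plane(w,F(p),z) for p in q]); print(nm,(P@J*1000).round(1)[:,:2].tolist(),(P.mean(0)@J*1000).round(1))
show("hole far",[(267,198),(503,198)],B,.028)
show("h0 near",[(267,163),(503,163)],B,.028)
show("shank",[(277,222),(498,222)],B,.044)
show("foot",[(277,222),(498,222)],B,.038)
show("grip",[(230,437),(550,437),(548,555),(232,555)],B,.118)
show("headtop",[(113,315),(671,260)],B,.084)
show("headlow",[(155,268),(635,225)],B,.060)
show("side",[(117,390),(662,390)],B,.084)
print(bot.get_obs()["tool_pos"]@J*1000)
E
```

```text
hole far [[532.1, 146.9], [532.1, 113.2]] [532.1 130.1  28. ]
h0 near [[539.4, 146.8], [539.3, 113.4]] [539.3 130.1  28. ]
shank [[531.2, 144.4], [531.1, 115.0]] [531.2 129.7  44. ]
foot [[529.6, 144.8], [529.6, 114.6]] [529.6 129.7  38. ]
grip [[522.8, 143.3], [522.8, 115.7], [506.3, 115.4], [506.4, 143.6]] [514.6 129.5 118. ]
headtop [[526.7, 159.3], [535.5, 99.6]] [531.1 129.4  84. ]
headlow [[527.0, 158.3], [534.7, 99.6]] [530.8 129.   60. ]
side [[514.3, 159.4], [514.2, 99.6]] [514.2 129.5  84. ]
[512.14145171 131.91081575  92.44828014]
```

```bash
python3 -m crank '[[[255,-0.0006,0.0004,-0.006,0,0,0],[255,-0.0006,0.0004,-0.012,0,0,0],[255,-0.0006,0.0004,-0.016,0,0,0],[255,-0.0006,0.0004,-0.016,0,0,0],[255,-0.0006,0.0004,-0.016,0,0,0],[255,-0.0006,0.0004,-0.016,0,0,0]]]'; python3 snap.py w8;  python3 - <<'E'
import pickle
from h import *
w,im=pickle.load(open("pics/w8.pkl","rb"))
cv2.imwrite("pics/w8z.png",cv2.resize(im[130:300,240:400],None,fx=5,fy=3.5,interpolation=cv2.INTER_CUBIC)[:,:,::-1])
o=bot.get_obs();print(o["tool_pos"],o["force"],o["wrist_torque"])
E
```

```text
clock: 8.2
tool_pos: [0.5265, 0.0338, 0.0752]
eef_rot: [0.996, -0.094, -0.0, -0.0]
force: [-0.8, 0.2, -1.5]
finger_gap: 0.343
[0.52658909 0.03384473 0.07536881] [ 0.11209655 -0.3777196  -0.50256538] [-0.06310659 -0.01203291  0.0118239 ]
```

View pics/w8z.png

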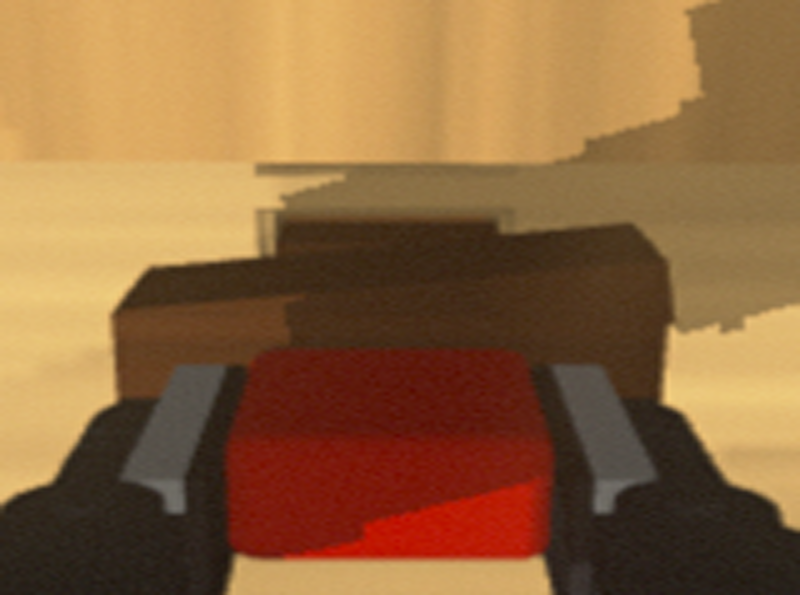

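```bash
python3 -m crank '[[[255,0,0,-0.005,0,0,0],[255,0,0,-0.010,0,0,0],[255,0,0,-0.014,0,0,0],[255,0,0,-0.016,0,0,0],[255,0,0,-0.016,0,0,0],[255,0,0,-0.016,0,0,0],[255,0,0,-0.016,0,0,0]]]'; python3 snap.py w9;  python3 - <<'E'
import pickle
from h import *
w,im=pickle.load(open("pics/w9.pkl","rb"))
cv2.imwrite("pics/w9z.png",cv2.resize(im[130:300,240:400],None,fx=5,fy=3.5,interpolation=cv2.INTER_CUBIC)[:,:,::-1])
o=bot.get_obs();print(o["tool_pos"],o["force"],o["wrist_torque"],o["eef_rot"])
E
```

```text
clock: 8.83
tool_pos: [0.5265, 0.0337, 0.0609]
eef_rot: [0.996, -0.095, -0.0, 0.001]
force: [-7.2, -0.6, 14.1]
finger_gap: 0.336
[0.52646756 0.03365777 0.06087738] [-5.26197167 -1.47168301 14.06757349] [-0.037759    1.32282681 -0.01305688] [ 9.95518168e-01 -9.45677362e-02 -3.29626771e-04  6.41733372e-04]
```

View pics/w9z.png

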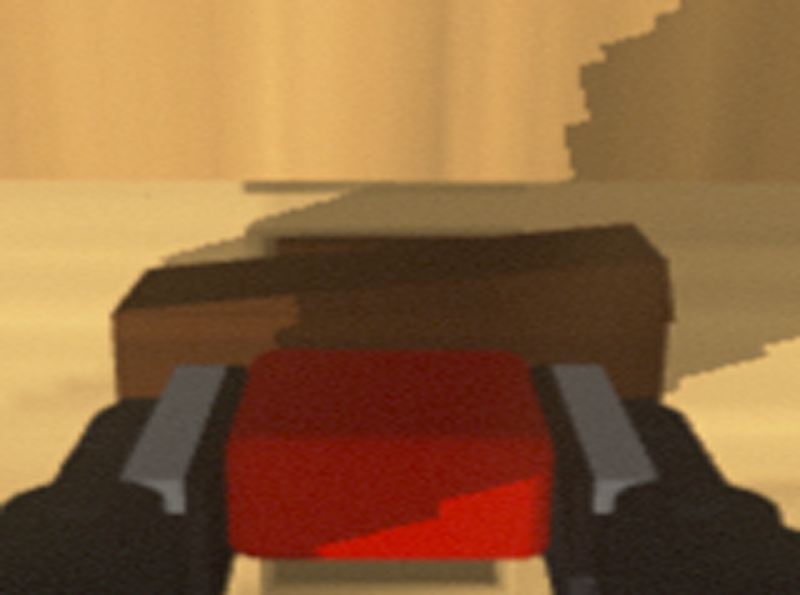

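```bash
python3 -m crank '[[[255,-0.0005,0,-0.002,0,0,0],[255,-0.0005,0,-0.003,0,0,0],[255,-0.0005,0,-0.003,0,0,0],[255,-0.0005,0,-0.003,0,0,0]]]';  python3 - <<'E'
from h import *
o=bot.get_obs();print(o["tool_pos"],o["force"],o["wrist_torque"],o["eef_rot"])
s=eyes.read_camera("side");cv2.imwrite("pics/s9z.png",cv2.resize(s[140:250,240:400],None,fx=5,fy=5,interpolation=cv2.INTER_CUBIC)[:,:,::-1])
E
```

```text
clock: 9.22
tool_pos: [0.5266, 0.0337, 0.0608]
eef_rot: [0.996, -0.095, 0.0, 0.001]
force: [-13.0, -1.5, 34.9]
finger_gap: 0.339
[0.52662961 0.03367275 0.06082238] [-13.00258655  -1.53531145  34.93054337] [-0.18160024  2.98732828  0.05502856] [ 9.95514200e-01 -9.46026583e-02  1.34225129e-04  1.34028032e-03]
```

View pics/s9z.png

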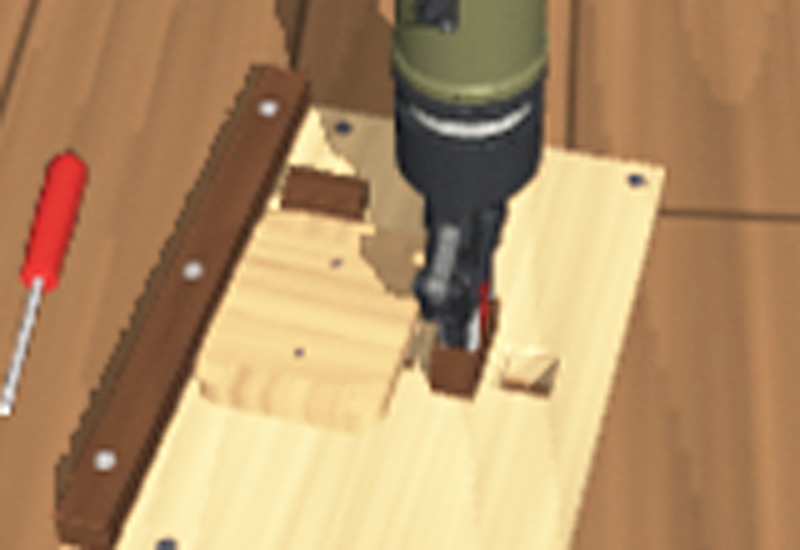

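The tool stops hard at z 0.061, where the cleat should be home. Releasing and lifting.

```bash
python3 -m crank '[[[255,0.0005,0,0.004,0,0,0],[255,0.0005,0,0.004,0,0,0],[0,0.0005,0,0.004,0,0,0],[0,0.0005,0,0.004,0,0,0],[0,0.0005,0,0.004,0,0,0],[0,0.0005,0,0.004,0,0,0],[0,0.0005,0,0.004,0,0,0],[0,0.0005,0,0.004,0,0,0],[0,0.0005,0,0.03,0,0,0],[0,0.0005,0,0.06,0,0,0],[0,-0.03,0.006,0.10,0,0,0],[0,-0.06,0.011,0.10,0,0,0],[0,-0.06,0.011,0.10,0,0,0],[0,-0.06,0.011,0.10,0,0,0],[0,-0.06,0.011,0.10,0,0,0]]]'; python3 snap.py w10;  python3 - <<'E'
from h import *
s=eyes.read_camera("side");cv2.imwrite("pics/s10z.png",cv2.resize(s[140:250,240:400],None,fx=5,fy=5,interpolation=cv2.INTER_CUBIC)[:,:,::-1])
E
```

```text
clock: 10.52
tool_pos: [0.4663, 0.0444, 0.1564]
eef_rot: [0.996, -0.095, 0.0, 0.0]
force: [0.2, -0.3, -0.1]
finger_gap: 0.996
```

View pics/w10.png

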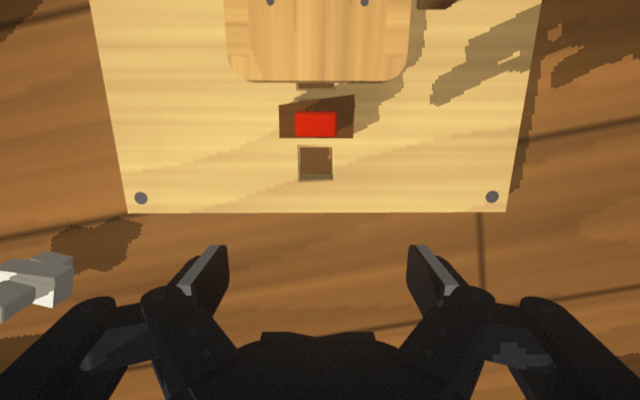

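View pics/s10z.png

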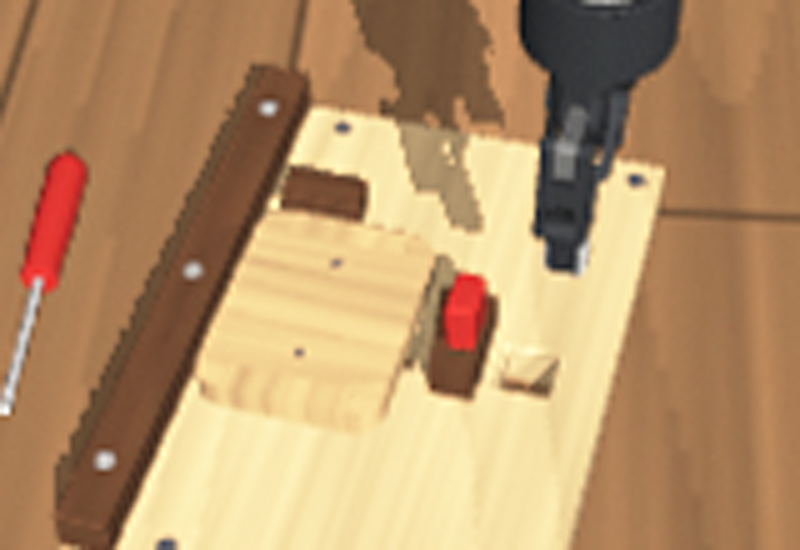

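Cleat is home: its head sits flat on the board and the gap is wider at +y. Now to the wedge.

```bash
python3 -m crank '[[[0,0.033,-0.424,0.05,0,0,-1.13],[0,0.033,-0.424,0.05,0,0,-1.13],[0,0.033,-0.424,0.05,0,0,-1.13],[0,0.033,-0.424,0.05,0,0,-1.13],[0,0.033,-0.424,0.05,0,0,-1.13],[0,0.033,-0.424,0.05,0,0,-1.13],[0,0.033,-0.424,0.05,0,0,-1.13],[0,0.033,-0.424,0.05,0,0,-1.13],[0,0.033,-0.424,0.05,0,0,-1.13],[0,0.033,-0.424,0.05,0,0,-1.13],[0,0.033,-0.424,0.05,0,0,-1.13],[0,0.033,-0.424,0.05,0,0,-1.13],[0,0.033,-0.424,0.05,0,0,-1.13],[0,0.033,-0.424,0.05,0,0,-1.13],[0,0.033,-0.424,0.05,0,0,-1.13]]]'; python3 snap.py w11;  python3 - <<'E'
from h import *
o=bot.get_obs();print(o["tool_pos"],2*np.arctan2(o["eef_rot"][1],o["eef_rot"][0]),o["eef_rot"],o["joint_pos"])
E
```

```text
clock: 11.87
tool_pos: [0.4997, -0.3771, 0.2057]
eef_rot: [0.791, -0.612, -0.001, -0.0]
force: [0.8, 0.9, -0.6]
finger_gap: 0.999
[ 0.49969562 -0.37726599  0.20604506] -1.316302997966918 [ 7.91124135e-01 -6.11655432e-01 -4.23810370e-04 -2.36294234e-04] [ 0.82402263  0.29644086 -0.26936833  1.54161304  0.07986844  1.31522893
 -2.34151451]
```

View pics/w11.png

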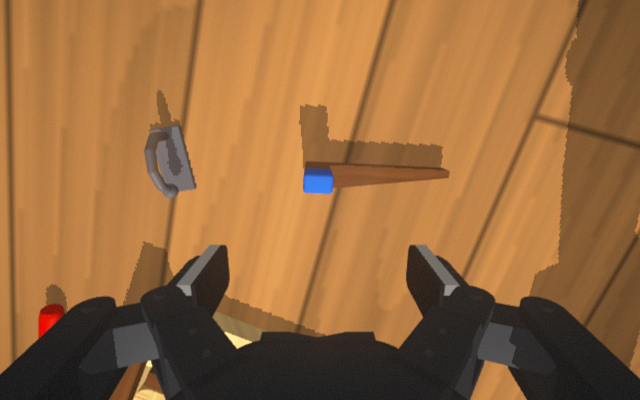

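```bash
python3 - <<'E'
import pickle
from h import *
w,im=pickle.load(open("pics/w11.pkl","rb"))
cv2.imwrite("pics/w11z.png",cv2.resize(im[150:205,295:455],None,fx=5,fy=6,interpolation=cv2.INTER_CUBIC)[:,:,::-1])
E
```

```text
(no output)
```

View pics/w11z.png

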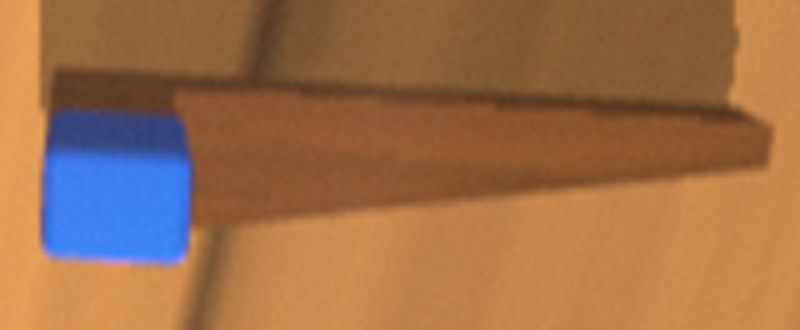

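```bash
python3 - <<'E'
import pickle
from h import *
w,im=pickle.load(open("pics/w11.pkl","rb"))
B=lambda p:(295+(p[0]+.5)/5-.5,150+(p[1]+.5)/6-.5)
G=np.array([plane(w,B(p),.058) for p in [(48,157),(188,160),(187,262),(45,255)]]);print(G.round(4).tolist(),G.mean(0))
d=G[0]+G[3]-G[1]-G[2];print("grip yaw",np.arctan2(-d[0],d[1]))
for q,z in [((400,98),(770,130)),.022],[((52,70),(740,105)),0]: 
    a,b=[plane(w,B(p),z) for p in q]; d=a-b; print(a,b,"yaw",np.arctan2(-d[0],d[1]),np.linalg.norm(d))
a,b=[plane(w,B(p),.022) for p in [(770,130),(768,167)]]
print("tip end",a,b,np.linalg.norm(a-b))
for y in (-1.316,-1.33,-1.3):
  print(y, ((a+b)/2)[:2]-R.from_euler("z",y).apply([10,-145,0])[:2])
c=eyes.get_calibration("top");print(2)
E
```

```text
[[0.5148, -0.3858, 0.058], [0.4879, -0.3923, 0.058], [0.4835, -0.3755, 0.058], [0.5114, -0.3695, 0.058]] [ 0.4993631  -0.38075705  0.058     ]
grip yaw -1.347579110709196
[ 0.4420984  -0.40855825  0.022     ] [ 0.36102737 -0.4234344   0.022     ] yaw -1.389319849539768 0.08242458429587987
[ 0.517556   -0.39087445  0.        ] [ 0.35916302 -0.42483086  0.        ] yaw -1.3596120858247496 0.1619918952911019
tip end [ 0.36102737 -0.4234344   0.022     ] [ 0.35891579 -0.41679949  0.022     ] 0.00696281587936076
-1.316 [138.15811285  45.80403543]
-1.33 [138.79172585  43.87039458]
-1.3 [137.40092018  48.00279506]
2
```

```bash
python3 -m crank '[[[0,0,-0.0033,-0.04,0,0,-0.044],[0,0,-0.0033,-0.08,0,0,-0.044],[0,0,-0.0033,-0.12,0,0,-0.044],[0,0,-0.0033,-0.15,0,0,-0.044],[0,0,-0.0033,-0.165,0,0,-0.044],[0,0,-0.0033,-0.174,0,0,-0.044],[0,0,-0.0033,-0.174,0,0,-0.044],[0,0,-0.0033,-0.174,0,0,-0.044],[0,0,-0.0033,-0.174,0,0,-0.044]]]'; python3 snap.py w12;  python3 - <<'E'
from h import *
o=bot.get_obs();print(o["tool_pos"],2*np.arctan2(o["eef_rot"][1],o["eef_rot"][0]),o["eef_rot"],o["force"])
E
```

```text
clock: 12.67
tool_pos: [0.5004, -0.3831, 0.0344]
eef_rot: [0.777, -0.63, 0.002, -0.0]
force: [0.1, 0.5, 0.8]
finger_gap: 0.999
[ 0.50044635 -0.38321932  0.03454708] -1.3628485861896873 [ 7.76675080e-01 -6.29898851e-01  1.80472540e-03 -8.31721995e-06] [ 0.37381119 -0.46656816 -0.04888792]
```

View pics/w12.png

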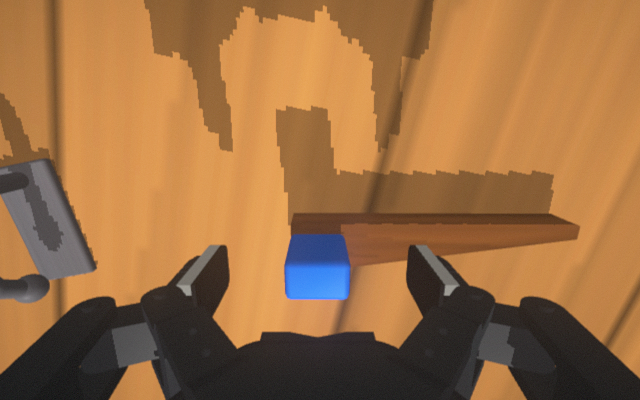

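```bash
python3 - <<'E'
import pickle
from h import *
w,im=pickle.load(open("pics/w12.pkl","rb"))
cv2.imwrite("pics/w12z.png",cv2.resize(im[200:310,270:370],None,fx=6,fy=5,interpolation=cv2.INTER_CUBIC)[:,:,::-1])
P=np.array([plane(w,p,.058) for p in [(286,263),(348.5,263),(348.5,299),(286,299)]]);print(P.round(4).tolist(),P.mean(0))
a,b=plane(w,(293,213.5),0),plane(w,(551,213.5),0);d=a-b;print("yaw",np.arctan2(-d[0],d[1]),np.linalg.norm(d))
print(bot.get_obs()["tool_pos"])
E
```

```text
[[0.5151, -0.3876, 0.058], [0.4881, -0.3933, 0.058], [0.4839, -0.3757, 0.058], [0.5118, -0.3697, 0.058]] [ 0.49971869 -0.38158016  0.058     ]
yaw -1.3627354537025278 0.1608849648726238
[ 0.50044635 -0.38321932  0.03454708]
```

View pics/w12z.png

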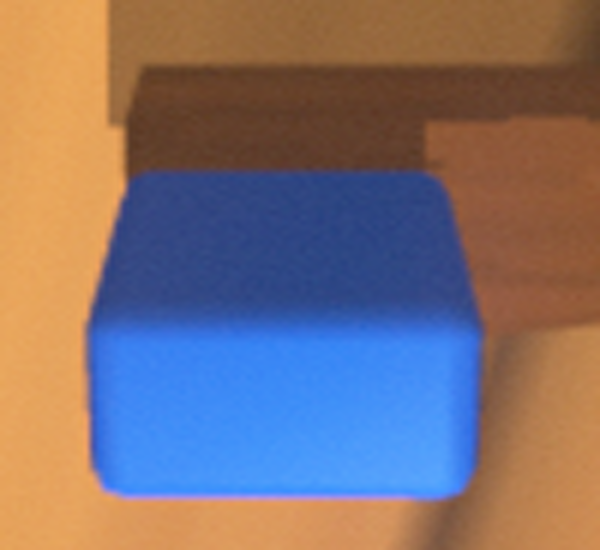

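```bash
python3 -m crank '[[[0,-0.0006,0.0018,-0.002,0,0,0],[0,-0.0006,0.0018,-0.002,0,0,0],[255,-0.0006,0.0018,-0.002,0,0,0],[255,-0.0006,0.0018,-0.002,0,0,0],[255,-0.0006,0.0018,-0.002,0,0,0],[255,-0.0006,0.0018,-0.002,0,0,0],[255,-0.0006,0.0018,-0.002,0,0,0],[255,-0.0006,0.0018,-0.002,0,0,0],[255,-0.0006,0.0018,-0.002,0,0,0],[255,-0.0006,0.0018,-0.002,0,0,0]]]';python3 - <<'E'
from h import *
o=bot.get_obs();print(o["tool_pos"],2*np.arctan2(o["eef_rot"][1],o["eef_rot"][0]),o["eef_rot"],o["force"])
E
python3 -m crank '[[[255,0,0,0.03,0,0,0],[255,0,0,0.06,0,0,0],[255,0,0,0.10,0,0,0],[255,0,0,0.13,0,0,0],[255,0,0,0.13,0,0,0],[255,0,0,0.13,0,0,0],[255,0,0,0.13,0,0,0]]]';python3 snap.py w13
```

```text
clock: 13.55
tool_pos: [0.4988, -0.3809, 0.0307]
eef_rot: [0.777, -0.63, 0.0, -0.0]
force: [0.0, -0.6, 1.5]
finger_gap: 0.341
[ 0.49879049 -0.38091411  0.03066973] -1.3631730164997244 [ 7.76574105e-01 -6.30025817e-01  3.59330119e-04 -1.75597730e-05] [ 0.00303996 -0.56375597  1.46115977]
clock: 14.13
tool_pos: [0.4976, -0.3803, 0.1591]
eef_rot: [0.777, -0.63, -0.001, 0.0]
force: [-0.5, 1.5, -2.4]
finger_gap: 0.344
```

View pics/w13.png

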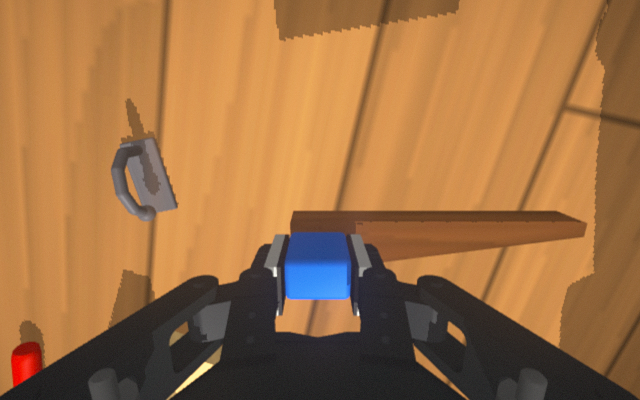

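```bash
python3 - <<'E'
import pickle
from h import *
J=R.from_euler("z",-0.187).as_matrix()
for n in ["w6","w10"]:
    w,im=pickle.load(open(f"pics/{n}.pkl","rb"))
    cols=[c for c in list(range(245,295,5))+list(range(340,385,5))]
    g=cv2.GaussianBlur(cv2.cvtColor(im,cv2.COLOR_RGB2GRAY),(0,0),1).astype(int)
    cv2.imwrite(f"pics/{n}e.png",cv2.resize(im[65:150,220:420],None,fx=4,fy=6,interpolation=cv2.INTER_CUBIC)[:,:,::-1])
E
```

```text
(no output)
```

View pics/w10e.png

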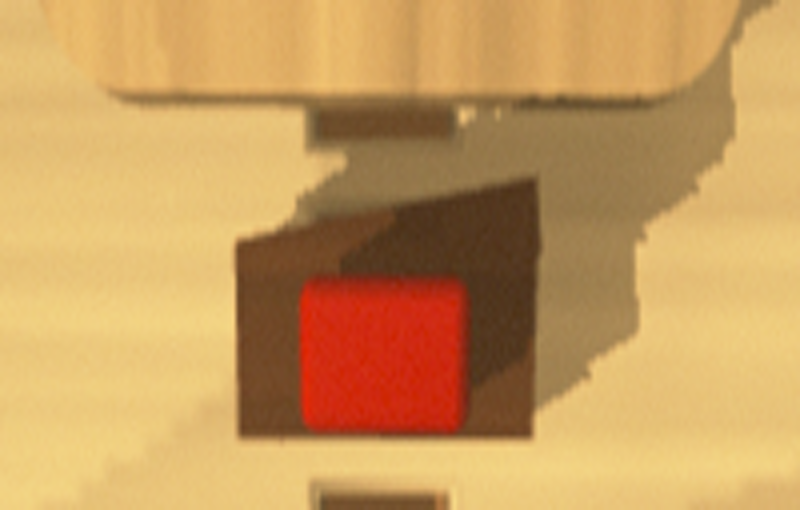

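```bash
python3 - <<'E'
import pickle
from h import *
J=R.from_euler("z",-0.187).as_matrix()
w,im=pickle.load(open("pics/w10.pkl","rb"))
B=lambda p:(220+(p[0]+.5)/4-.5,65+(p[1]+.5)/6-.5)
def show(nm,q,z):
    P=np.array([plane(w,B(p),z) for p in q]); print(nm,(P@J*1000).round(1)[:,:2].tolist(),(P.mean(0)@J*1000).round(1))
show("plate top",[(130,94),(640,97)],.046)
show("plate base",[(140,102),(640,105)],.028)
show("cleat slope",[(238,241),(535,180)],.052)
show("cleat back",[(240,437),(530,437)],.052)
show("grip",[(303,280),(466,280),(466,430),(303,430)],.086)
show("hole2top",[(315,487),(447,487)],.028)
E
```

```text
plate top [[545.0, 179.1], [544.3, 78.0]] [544.7 128.5  46. ]
plate base [[545.9, 180.7], [545.1, 74.4]] [545.5 127.5  28. ]
cleat slope [[526.2, 157.7], [533.6, 99.2]] [529.9 128.4  52. ]
cleat back [[500.9, 158.2], [500.7, 99.3]] [500.8 128.7  52. ]
grip [[520.8, 142.6], [520.7, 114.6], [503.9, 114.4], [504.0, 143.0]] [512.4 128.6  86. ]
hole2top [[491.8, 144.6], [491.7, 114.9]] [491.7 129.8  28. ]
```

```bash
python3 -m crank '[[[255,0.076,0.59,0,0,0,1.1755],[255,0.076,0.59,0,0,0,1.1755],[255,0.076,0.59,0,0,0,1.1755],[255,0.076,0.59,0,0,0,1.1755],[255,0.076,0.59,0,0,0,1.1755],[255,0.076,0.59,0,0,0,1.1755],[255,0.076,0.59,0,0,0,1.1755],[255,0.076,0.59,0,0,0,1.1755],[255,0.076,0.59,0,0,0,1.1755],[255,0.076,0.59,0,0,0,1.1755],[255,0.076,0.59,0,0,0,1.1755],[255,0.076,0.59,0,0,0,1.1755],[255,0.076,0.59,0,0,0,1.1755],[255,0.076,0.59,0,0,0,1.1755],[255,0.076,0.59,0,0,0,1.1755],[255,0.076,0.59,0,0,0,1.1755],[255,0.076,0.59,0,0,0,1.1755],[255,0.076,0.59,0,0,0,1.1755],[255,0.076,0.59,0,0,0,1.1755]]]';python3 snap.py w14; python3 - <<'E'
from h import *
o=bot.get_obs();print(o["tool_pos"],2*np.arctan2(o["eef_rot"][1],o["eef_rot"][0]),o["eef_rot"],o["force"]);print(o["tool_pos"]@R.from_euler("z",-0.187).as_matrix()*1000)
E
```

```text
clock: 15.77
tool_pos: [0.5746, 0.2066, 0.1594]
eef_rot: [0.995, -0.095, -0.001, 0.001]
force: [0.9, -0.4, -1.6]
finger_gap: 0.337
[0.57469392 0.20678207 0.15976651] -0.19088015507756903 [ 9.95448707e-01 -9.52952196e-02 -3.30809564e-04  7.63787836e-04] [ 0.08605678 -0.28594949 -0.23388194]
[526.23165713 310.01963024 159.76650829]
```

View pics/w14.png

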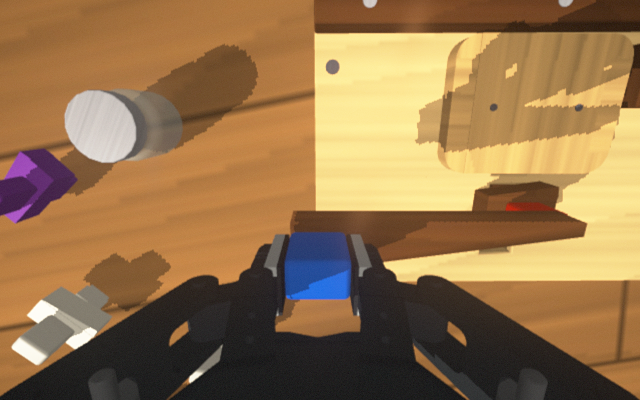

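```bash
python3 -m crank '[[[255,0,0.004,-0.03,0,0,0.003],[255,0,0.004,-0.06,0,0,0.003],[255,0,0.004,-0.08,0,0,0.003],[255,0,0.004,-0.09,0,0,0.003],[255,0,0.004,-0.097,0,0,0.003],[255,0,0.004,-0.097,0,0,0.003],[255,0,0.004,-0.097,0,0,0.003],[255,0,0.004,-0.097,0,0,0.003],[255,0,0.004,-0.097,0,0,0.003]]]';python3 snap.py w15; python3 - <<'E'
from h import *
o=bot.get_obs();print(o["tool_pos"],2*np.arctan2(o["eef_rot"][1],o["eef_rot"][0]),o["eef_rot"],o["force"],o["wrist_torque"]);print(o["tool_pos"]@R.from_euler("z",-0.187).as_matrix()*1000)
s=eyes.read_camera("side");cv2.imwrite("pics/s15z.png",cv2.resize(s[140:270,240:400],None,fx=4.5,fy=4.5,interpolation=cv2.INTER_CUBIC)[:,:,::-1])
E
```

```text
clock: 16.57
tool_pos: [0.5755, 0.2137, 0.0649]
eef_rot: [0.996, -0.092, 0.001, -0.0]
force: [-1.1, 0.3, -0.6]
finger_gap: 0.345
[0.57525988 0.21364991 0.06466675] -0.18473407228194869 [ 9.95736626e-01 -9.22356984e-02  1.02239322e-03 -3.19857273e-04] [-0.02098526  0.60057496 -0.26309703] [0.04745764 0.01845104 0.00642523]
[525.51093575 316.87296156  64.66675058]
```

View pics/w15.png

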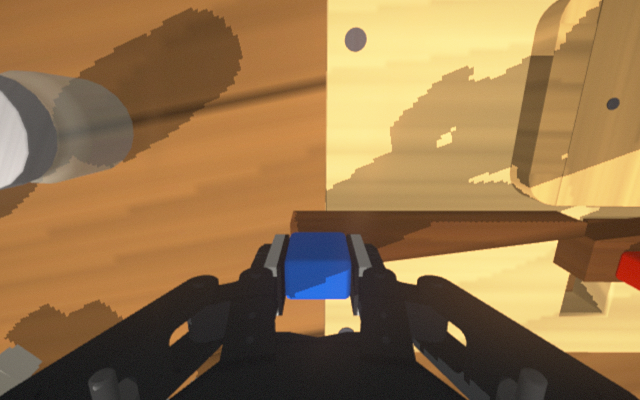

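View pics/s15z.png

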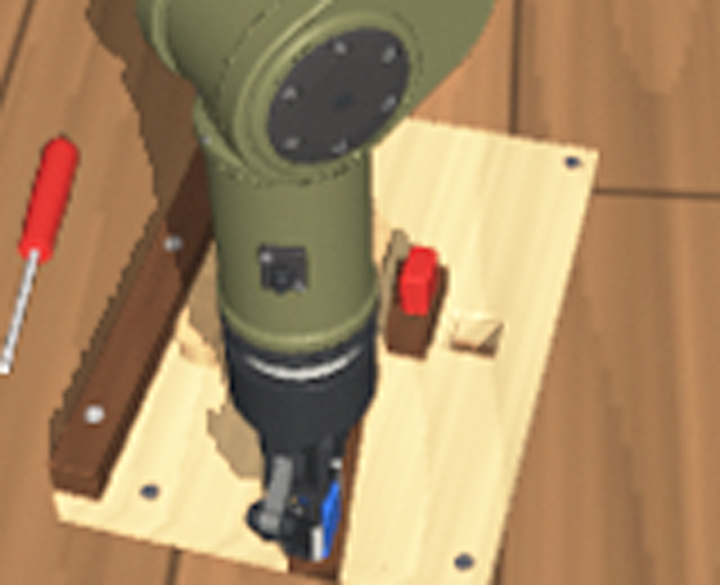

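```bash
python3 -m crank '[[[255,0,0,-0.003,0,0,-0.001],[255,0,0,-0.0045,0,0,-0.001],[255,0,0,-0.0045,0,0,-0.001],[255,0,0,-0.0045,0,0,-0.001],[255,0,0,-0.0045,0,0,-0.001],[255,0,0,-0.0045,0,0,-0.001]]]'; python3 - <<'E'
from h import *
o=bot.get_obs();print(o["tool_pos"],2*np.arctan2(o["eef_rot"][1],o["eef_rot"][0]),o["eef_rot"],o["force"],o["wrist_torque"]);print(o["tool_pos"]@R.from_euler("z",-0.187).as_matrix()*1000)
E
```

```text
clock: 17.17
tool_pos: [0.5743, 0.2133, 0.0587]
eef_rot: [0.996, -0.093, -0.0, 0.0]
force: [-0.0, -0.3, -0.5]
finger_gap: 0.338
[0.57434468 0.21327258 0.0587395 ] -0.18564627325651856 [ 9.95695011e-01 -9.26898966e-02 -1.51933912e-04  7.19387172e-05] [-0.02012625 -0.26575542 -0.45599132] [-0.04523964  0.00524288 -0.01554324]
[524.68184024 316.33206051  58.73949685]
```

```bash
python3 -m crank '[[[255,0,0,-0.001,0,0,0],[255,0,0,-0.001,0,0,0],[255,-0.0019,-0.0098,-0.001,0,0,0],[255,-0.0037,-0.0197,-0.001,0,0,0],[255,-0.0056,-0.0295,-0.001,0,0,0],[255,-0.0074,-0.0393,-0.001,0,0,0],[255,-0.0074,-0.0393,-0.001,0,0,0],[255,-0.0074,-0.0393,-0.001,0,0,0],[255,-0.0074,-0.0393,-0.001,0,0,0],[255,-0.0074,-0.0393,-0.001,0,0,0]]]'; python3 snap.py w16; python3 - <<'E'
from h import *
o=bot.get_obs();print(o["tool_pos"],2*np.arctan2(o["eef_rot"][1],o["eef_rot"][0]),o["eef_rot"],o["force"],o["wrist_torque"]);print(o["tool_pos"]@R.from_euler("z",-0.187).as_matrix()*1000)
E
```

```text
clock: 18.0
tool_pos: [0.5677, 0.1715, 0.0586]
eef_rot: [0.996, -0.094, 0.0, 0.001]
force: [-0.4, -1.1, 7.6]
finger_gap: 0.346
[0.56763613 0.17149044 0.05861743] -0.18787592070013043 [ 9.95590439e-01 -9.37998048e-02  4.47990693e-04  1.03627671e-03] [-0.27629391 -1.17043221  7.56434544] [-0.05441003  0.21095616 -0.0334766 ]
[525.85805141 274.03113089  58.61742543]
```

View pics/w16.png

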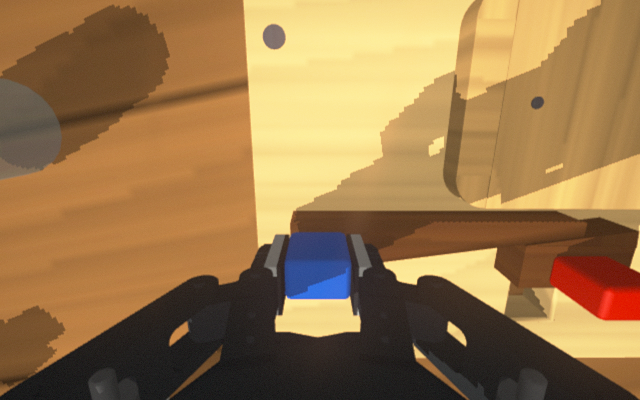

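```bash
python3 -m crank '[[[255,-0.0014,-0.0074,0,0,0,0],[255,-0.0028,-0.0147,0,0,0,0],[255,-0.0030,-0.0200,0,0,0,0],[255,-0.0032,-0.0250,0,0,0,0],[255,-0.0034,-0.0300,0,0,0,0],[255,-0.0036,-0.0350,0,0,0,0],[255,-0.0037,-0.040,0,0,0,0],[255,-0.0038,-0.045,0,0,0,0],[255,-0.0038,-0.045,0,0,0,0],[255,-0.0038,-0.045,0,0,0,0],[255,-0.0038,-0.045,0,0,0,0]]]'; python3 snap.py w17; python3 - <<'E'
from h import *
o=bot.get_obs();print(o["tool_pos"],2*np.arctan2(o["eef_rot"][1],o["eef_rot"][0]),o["eef_rot"],o["force"],o["wrist_torque"]);M=R.from_euler("z",-0.187).as_matrix();print(o["tool_pos"]@M*1000,o["force"]@M)
E
```

```text
clock: 18.97
tool_pos: [0.5647, 0.1278, 0.0586]
eef_rot: [0.996, -0.093, 0.002, 0.0]
force: [3.1, 2.1, 5.4]
finger_gap: 0.338
[0.5647051  0.1278358  0.05861864] -0.18660083418300247 [ 9.95649518e-01 -9.31650051e-02  1.51617899e-03  1.42979643e-04] [3.0169531  0.98640015 5.25671484] [ 0.29883957 -0.75744042  0.20908998]
[531.0940337  230.59263659  58.61864363] [2.78097306 1.53009154 5.25671484]
```

View pics/w17.png

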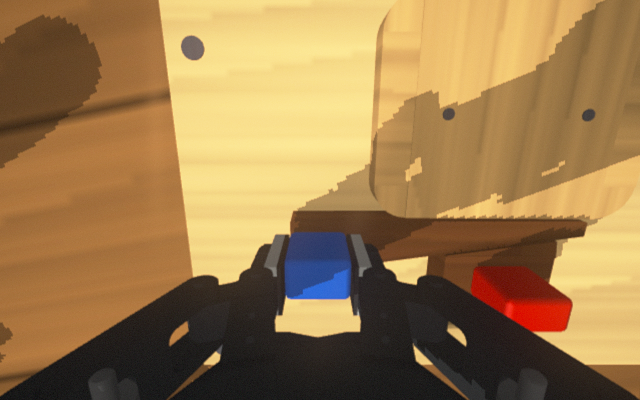

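```bash
python3 -m crank '[[[255,-0.0003,-0.005,0,0,0,0],[255,-0.0005,-0.010,0,0,0,0],[255,-0.0007,-0.0150,0,0,0,0],[255,-0.0009,-0.020,0,0,0,0],[255,-0.0010,-0.0220,0,0,0,0],[255,-0.0010,-0.0220,0,0,0,0],[255,-0.0010,-0.0220,0,0,0,0],[255,-0.0010,-0.0220,0,0,0,0]]]'; python3 snap.py w18; python3 - <<'E'
from h import *
o=bot.get_obs();print(o["tool_pos"],2*np.arctan2(o["eef_rot"][1],o["eef_rot"][0]),o["eef_rot"],o["force"],o["wrist_torque"]);M=R.from_euler("z",-0.187).as_matrix();print(o["tool_pos"]@M*1000,o["force"]@M)
E
```

```text
clock: 19.68
tool_pos: [0.5636, 0.1083, 0.0588]
eef_rot: [0.996, -0.092, 0.002, -0.001]
force: [4.0, 4.9, 4.6]
finger_gap: 0.343
[0.56362597 0.10825706 0.05873741] -0.1849019611494078 [ 0.99572723 -0.09231913  0.0017033  -0.00125101] [3.95116664 5.04269136 3.66739146] [ 0.95432257 -0.85769615  0.12662796]
[533.67364142 211.15459679  58.73740996] [2.94478652 5.68934849 3.66739146]
```

View pics/w18.png

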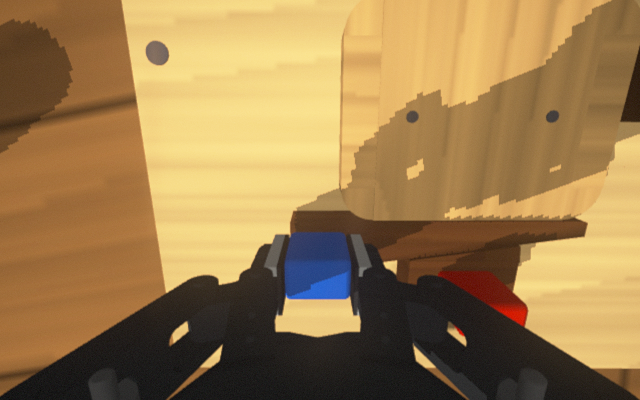

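```bash
python3 -m crank '[[[255,-0.0001,-0.003,0,0,0,0],[255,-0.0003,-0.006,0,0,0,0],[255,-0.0004,-0.008,0,0,0,0],[255,-0.0005,-0.010,0,0,0,0],[255,-0.0005,-0.010,0,0,0,0],[255,-0.0005,-0.010,0,0,0,0],[255,-0.0005,-0.010,0,0,0,0],[255,-0.0005,-0.010,0,0,0,0]]]'; python3 - <<'E'
from h import *
o=bot.get_obs();print(o["tool_pos"],2*np.arctan2(o["eef_rot"][1],o["eef_rot"][0]),o["eef_rot"],o["force"],o["wrist_torque"]);M=R.from_euler("z",-0.187).as_matrix();print(o["tool_pos"]@M*1000,o["force"]@M)
E
```

```text
clock: 20.4
tool_pos: [0.5632, 0.0988, 0.0588]
eef_rot: [0.996, -0.092, 0.002, -0.002]
force: [4.6, 6.5, 4.8]
finger_gap: 0.347
[0.56319117 0.09880195 0.058817  ] -0.18460831921863596 [ 0.99574015 -0.09217288  0.00180407 -0.0015711 ] [4.58154106 6.54008616 4.7522282 ] [ 1.18558562 -0.84619843  0.16946702]
[535.0042396  201.7834928   58.81700082] [3.28578753 7.27783249 4.7522282 ]
```

```bash
python3 -m crank '[[[255,-0.0002,-0.003,0,0,0,0],[255,-0.0003,-0.006,0,0,0,0],[255,-0.0004,-0.008,0,0,0,0],[255,-0.0004,-0.008,0,0,0,0],[255,-0.0004,-0.008,0,0,0,0],[255,-0.0004,-0.008,0,0,0,0],[255,-0.0004,-0.008,0,0,0,0]]]'; python3 snap.py w20; python3 - <<'E'
from h import *
o=bot.get_obs();print(o["tool_pos"],2*np.arctan2(o["eef_rot"][1],o["eef_rot"][0]),o["eef_rot"],o["force"],o["wrist_torque"]);M=R.from_euler("z",-0.187).as_matrix();print(o["tool_pos"]@M*1000,o["force"]@M)
E
```

```text
clock: 20.98
tool_pos: [0.5628, 0.0916, 0.0589]
eef_rot: [0.996, -0.092, 0.002, -0.002]
force: [3.4, 7.7, 4.9]
finger_gap: 0.34
[0.56274069 0.09160896 0.05892414] -0.18404316095920042 [ 0.99576536 -0.09189143  0.00181876 -0.00200344] [4.10670886 7.72034097 4.89584765] [ 1.38523973 -0.86932316  0.13987718]
[535.8988796  194.63215342  58.92414428] [2.59980979 8.34923418 4.89584765]
```

View pics/w20.png

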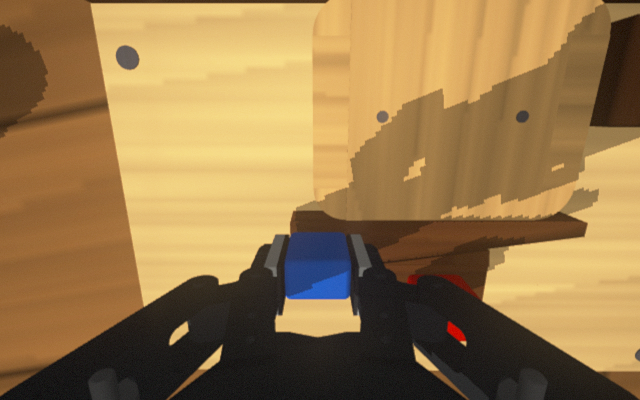

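```bash
python3 - <<'E'
from h import *
s=eyes.read_camera("side");cv2.imwrite("pics/s20z.png",cv2.resize(s[140:250,240:400],None,fx=5,fy=5,interpolation=cv2.INTER_CUBIC)[:,:,::-1])
s=eyes.read_camera("top");cv2.imwrite("pics/t20z.png",cv2.resize(s[130:250,260:410],None,fx=5,fy=5,interpolation=cv2.INTER_CUBIC)[:,:,::-1])
E
```

```text
(no output)
```

View pics/s20z.png

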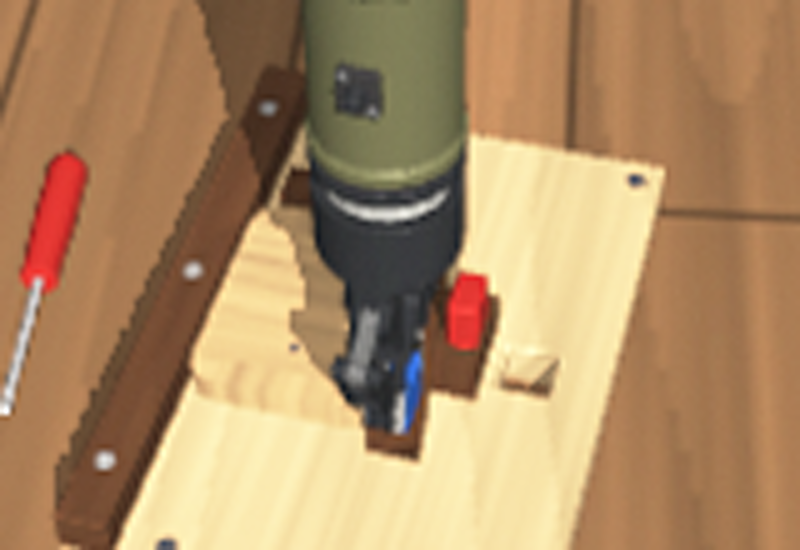

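View pics/t20z.png

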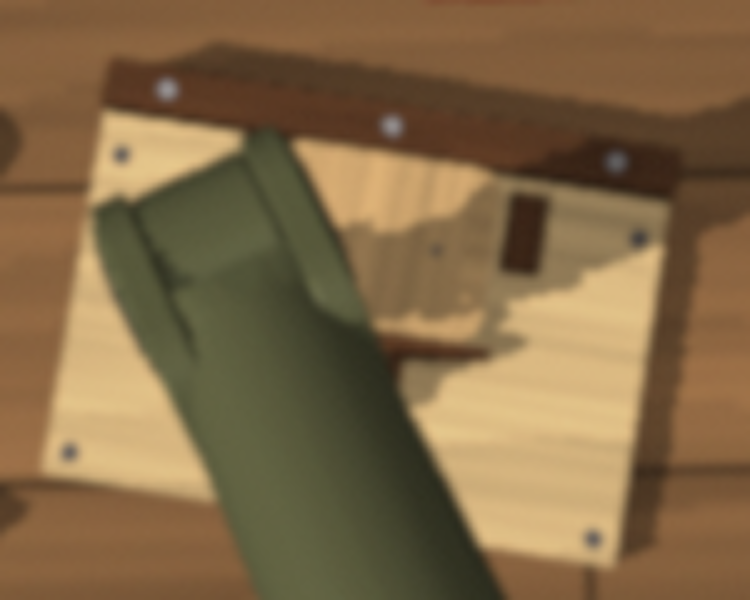

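```bash
python3 -m crank '[[[255,-0.0002,-0.003,0,0,0,0],[255,-0.0003,-0.005,0,0,0,0],[255,-0.0003,-0.006,0,0,0,0],[255,-0.0003,-0.006,0,0,0,0],[255,-0.0003,-0.006,0,0,0,0],[255,-0.0003,-0.006,0,0,0,0]]]'; python3 - <<'E'
from h import *
o=bot.get_obs();print(o["tool_pos"],2*np.arctan2(o["eef_rot"][1],o["eef_rot"][0]),o["eef_rot"],o["force"],o["wrist_torque"]);M=R.from_euler("z",-0.187).as_matrix();print(o["tool_pos"]@M*1000,o["force"]@M)
E
```

```text
clock: 21.63
tool_pos: [0.5619, 0.0862, 0.0589]
eef_rot: [0.996, -0.092, 0.001, -0.002]
force: [2.2, 7.6, 5.1]
finger_gap: 0.339
[0.56187057 0.0861744  0.05885648] -0.18380405816044865 [ 0.99577684 -0.09177243  0.00125648 -0.00217223] [2.18466544 7.62313234 5.05990799] [ 1.4198753  -0.64784643  0.08069433]
[536.05428486 189.13057037  58.8564796 ] [0.72934678 7.89638924 5.05990799]
```

```bash
python3 -m crank '[[[255,0,-0.002,0,0,0,0],[255,0,-0.004,0,0,0,0],[255,0,-0.005,0,0,0,0],[255,0,-0.005,0,0,0,0],[255,0,-0.005,0,0,0,0],[255,0,-0.005,0,0,0,0]]]'; python3 snap.py w22; python3 - <<'E'
from h import *
o=bot.get_obs();print(o["tool_pos"],2*np.arctan2(o["eef_rot"][1],o["eef_rot"][0]),o["eef_rot"],o["force"],o["wrist_torque"]);M=R.from_euler("z",-0.187).as_matrix();print(o["tool_pos"]@M*1000,o["force"]@M)
E
```

```text
clock: 22.13
tool_pos: [0.5617, 0.0854, 0.0594]
eef_rot: [0.996, -0.091, 0.001, -0.005]
force: [1.2, 16.3, 6.4]
finger_gap: 0.342
[0.56170332 0.0853939  0.05934485] -0.18175490817692572 [ 0.99586178 -0.09075135  0.00132736 -0.0046637 ] [ 2.02754754 16.1142896   6.66264315] [ 2.81176256 -0.39752056 -0.12052976]
[536.03504686 188.33258798  59.34485351] [-1.00364033 16.21030489  6.66264315]
```

View pics/w22.png

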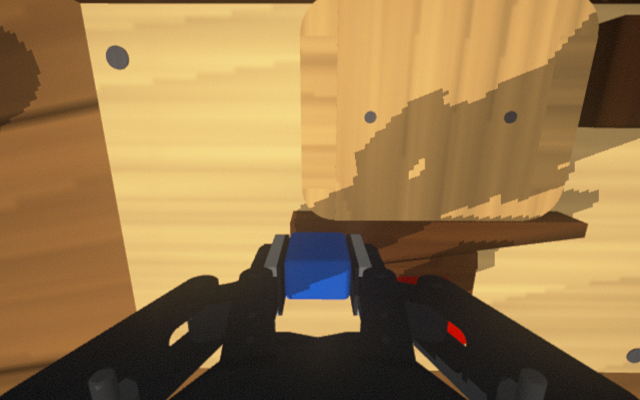

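```bash
python3 -m crank '[[[255,0.0002,-0.001,0,0,0,0],[255,0.0004,-0.002,0,0,0,0],[255,0.0004,-0.002,0,0,0,0],[255,0.0004,-0.002,0,0,0,0],[255,0.0004,-0.002,0,0,0,0],[255,0.0004,-0.002,0,0,0,0]]]'; python3 snap.py w23; python3 - <<'E'
from h import *
s=eyes.read_camera("side");cv2.imwrite("pics/s23z.png",cv2.resize(s[150:230,270:350],None,fx=7,fy=7,interpolation=cv2.INTER_CUBIC)[:,:,::-1])
o=bot.get_obs();print(o["tool_pos"],2*np.arctan2(o["eef_rot"][1],o["eef_rot"][0]),o["eef_rot"],o["force"],o["wrist_torque"]);M=R.from_euler("z",-0.187).as_matrix();print(o["tool_pos"]@M*1000,o["force"]@M)
import pickle
w,im=pickle.load(open("pics/w23.pkl","rb"))
cv2.imwrite("pics/w23z.png",cv2.resize(im[0:240,80:640],None,fx=1.4,fy=2.2,interpolation=cv2.INTER_CUBIC)[:,:,::-1])
cv2.imwrite("pics/w23y.png",cv2.resize(im[190:370,280:500],None,fx=3.5,fy=3.3,interpolation=cv2.INTER_CUBIC)[:,:,::-1])
E
```

```text
clock: 22.68
tool_pos: [0.5617, 0.0853, 0.0595]
eef_rot: [0.996, -0.09, 0.001, -0.006]
force: [1.3, 18.9, 7.5]
finger_gap: 0.34
[0.56174622 0.08526611 0.05955819] -0.18082303497006008 [ 0.99589906 -0.09028689  0.0010443  -0.00567816] [ 0.49134207 18.75473282  7.77873058] [ 3.33261672 -0.1468473  -0.2120665 ]
[536.10096324 188.21499559  59.5581872 ] [-3.00395438 18.51911656  7.77873058]
```

View pics/s23z.png

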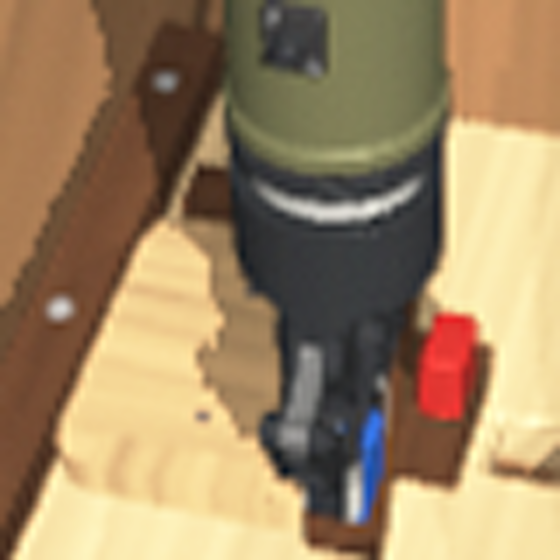

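View pics/w23z.png

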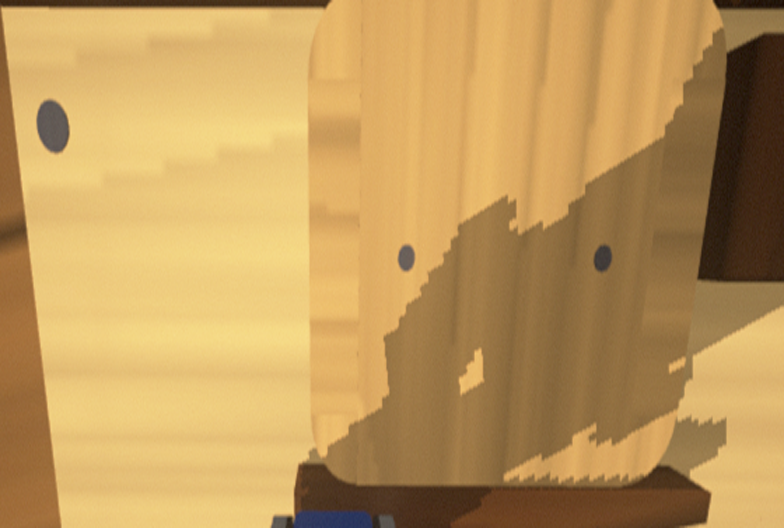

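View pics/w23y.png

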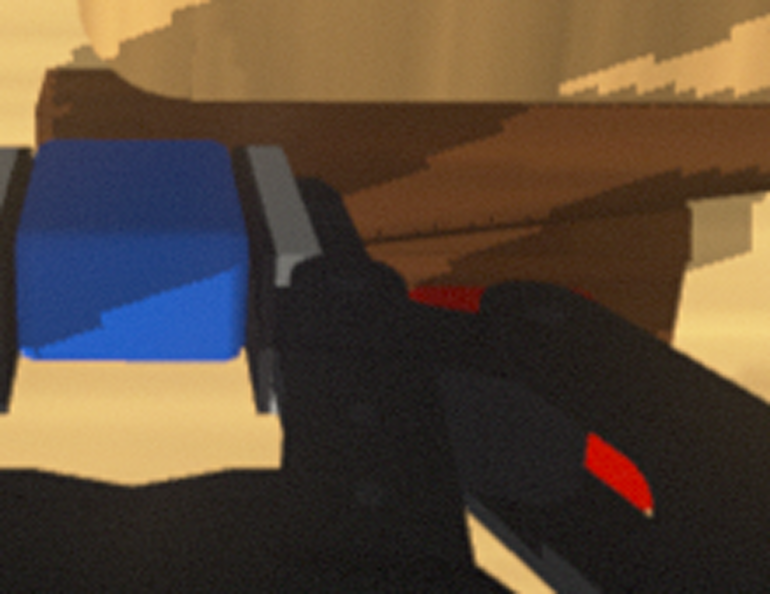

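```bash
python3 - <<'E'
import pickle
from h import *
w,im=pickle.load(open("pics/w23.pkl","rb"))
M=R.from_euler("z",-0.187).as_matrix()
f=lambda p,z:(plane(w,(80+p[0]/1.4,p[1]/2.2),z)@M*1000).round(1)
print("fence base",f((20,7),.028),f((770,9),.028)); print("plate near",f((370,484),.046),f((640,487),.046))
t=eyes.get_calibration("top"); im=cv2.imread("pics/top0.png"); im2=eyes.read_camera("top")
print([b for b in blobs(mask(im2,"red"))],[b for b in blobs(mask(im[:,:,::-1].copy(),"red"))])
cv2.imwrite("pics/t23.png",im2[100:270,160:500,::-1].repeat(2,0).repeat(2,1))
E
```

```text
fence base [659.5 301.9  28. ] [659.6  27.9  28. ]
plate near [548.5 171.   46. ] [548.7  64.9  46. ]
[([360.8, 125.0], [345, 121, 32, 8, 213])] [([360.7, 125.0], [345, 121, 32, 8, 212]), ([213.0, 206.6], [207, 203, 13, 8, 79])]
```

```bash
python3 -m crank '[[[255,0,0,0,0,0,0],[255,0,0,0,0,0,0],[255,0,0,0,0,0,0],[255,0,0,0,0,0,0],[255,0,0,0,0,0,0],[255,0,0,0,0,0,0],[255,0,0,0,0,0,0],[255,0,0,0,0,0,0],[255,0,0,0,0,0,0],[255,0,0,0,0,0,0],[255,0,0,0,0,0,0],[255,0,0,0,0,0,0]]]'
```

```text
clock: 23.83
tool_pos: [0.5617, 0.0852, 0.0595]
eef_rot: [0.996, -0.09, 0.001, -0.006]
force: [0.7, 18.8, 8.0]
finger_gap: 0.338
```

View pics/t23.png

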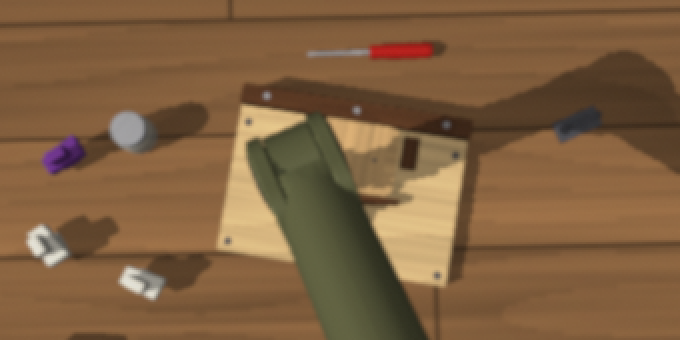

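```bash
python3 - <<'E'
from h import *
s=eyes.read_camera("side");cv2.imwrite("pics/s24z.png",cv2.resize(s[140:250,240:400],None,fx=5,fy=5,interpolation=cv2.INTER_CUBIC)[:,:,::-1])
for n in ["s10z","s20z","s24z"]:
    im=cv2.imread(f"pics/{n}.png")[:,:,::-1].copy()
    print(n,[b for b in blobs(mask(im,"red"),300)])
a=cv2.imread("pics/s10z.png")[230:430,380:580];b=cv2.imread("pics/s24z.png")[230:430,380:580]
cv2.imwrite("pics/cmp.png",cv2.resize(np.hstack([a,b]),None,fx=1.9,fy=1.9))
E
```

```text
s10z [([54.1, 219.4], [20, 153, 67, 140, 5052]), ([463.9, 312.9], [442, 275, 45, 77, 2757])]
s20z [([54.1, 219.6], [20, 152, 67, 141, 5057]), ([466.2, 312.2], [444, 274, 46, 76, 2741])]
s24z [([54.1, 219.5], [20, 152, 67, 141, 5052]), ([468.5, 312.7], [447, 275, 44, 76, 2713])]
```

View pics/cmp.png

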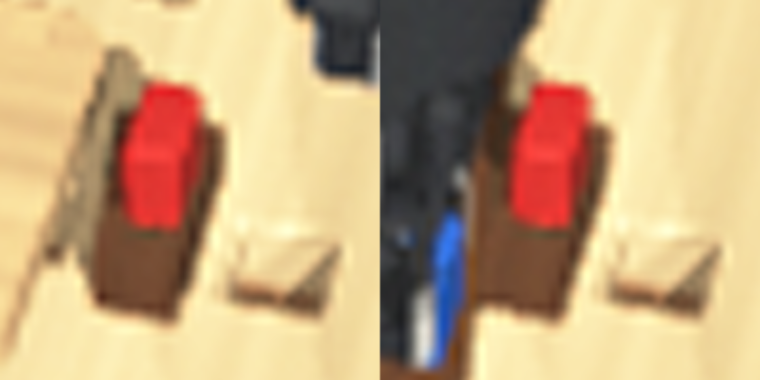

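The last check shows the cleat took up a little slack and moved less than 1 px. Its tilt is small and nothing else moved. Handing in.

```bash
python3 -c "
from cell import bot
print(bot.finish_job()); o=bot.get_obs(); print(o['clock'],o['tool_pos'],o['force'],o['finger_gap'])"
```

```text
the job is handed in; nothing more can be done
None
the job is handed in; nothing more can be done
```

I plugged the cleat into the middle dog hole, then laid the wedge flat on the board and pushed it in until it was tight. I handed the job in at about 24 s, still holding the wedge pushed in. The system gave no verdict, so what follows is from my own last checks.

- **Cleat:** it went in until it hit a hard stop at tool z 0.061 m, which matches fully home, with its slope facing the plate. Under the final push its red grip shifted just under 1 pixel (about 2.5 mm) in the side view. I read that as slack in the hole plus a slight tilt, which I estimate at 0.02 to 0.03 rad. I did not measure the tilt exactly.
- **Wedge:** its origin was about 57 mm along the board's y axis. The push was a steady 18.8 N or so, and at the end the force rose sharply for less than 1 mm of travel. It lay nearly flat: the tool sat about 0.9 mm higher and was tilted about 0.01 rad.
- **Plate:** I measured 111 mm from its near edge to the fence, against 110 mm if flush, so it looks flush within measuring error. Its near edge was parallel to the fence, with no skew I could see.
- **Bystanders:** the screwdriver had not moved in the images. The jar and coat hook looked in place in the last top view, though I did not measure them.
- **Contact:** the fingers looked clear of the plate and the cleat in the pictures. The contact forces on the plate, fence and cleat could not be measured directly.

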